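# Third hand for bolting a jug stand to a dipping machine

### The job

Lift the jug off its stand, keep it upright, set it down in the shallow drip tray beside it and let go of it. Then bring the stand up to the machine's front rail so that the two studs come through the slots in its back flange and the flange lies flush on the rail, and press it there with a steady 10 newtons or so (5 to 18 on the rail is fine) so that I can put on the nuts: keep pressing for at least three seconds, and finish while still holding it pressed. Leave everything else where it is.

Things in the scene. Friction and masses are not known exactly. Their poses are not given: they have to be found in the camera images.
- frame: Base frame of a dipping machine, slotted aluminium profile, fixed. Its front rail is 420 mm long (y), 80 mm high, 40 mm thick. Origin: middle of the rail's front face, on the bench (z = 0). x is level, at right angles to the front face, into the rail (away from the robot); the face is the plane x = 0. y runs along the rail, z up. A deck with a gear motor, up to 310 mm high, lies behind the rail.
- stand: Loose jug stand of sheet aluminium, 164 mm deep (x), 160 wide (y), 0.45 to 0.8 kg, slides on the bench (friction about 0.6). Origin: centre of its footprint, on the underside; x points to its back flange (rail side), z up. Platform top at z = 34 mm, with open space above it once the jug is off; 4 mm cheeks at the sides down to the bench.
- stand_bar (a point): Centre of the stand's front retaining bar, at x = -74, z = 65 mm of the stand: a square bar 12 x 12 mm, 136 mm long along y, 31 mm (centre) above the platform, on a post at each end (y = -62 and +62 mm). It can be pinched from above between the posts, or pushed. Axes as the stand's.
- stand_back (a point): Middle of the back face of the stand's upright back flange (5 mm thick, z = 2 to 78 mm), at x = 82, z = 40 mm of the stand; axes as the stand's. Flush on the rail it lies at x = 0 and within 9 mm of y = 0 in the frame's axes.
- jug: Empty plastic jug, 0.24 to 0.4 kg, 90 mm wide at the base, 104 at the rim, 150 high, open on top, standing on the stand. Origin: centre of its underside, z up. Its handle points to its own -x: an upright strap centred 85 mm from the axis, 14 mm deep (x), 18 wide (y), from z = 50 to 140 mm, joined to the body by arms at its top and bottom (gap to the body 27 mm).
- jug_grip (a point): Point in the middle of the handle strap, 18 mm below its top end (122 mm above the jug's underside): pinch the 18 mm width here from above, fingers closing along the jug's y; axes as the jug's.
- tray: Shallow plastic drip tray, fixed, 210 mm (x) by 190 mm (y) outside, lip 14 mm high and 4 mm thick, floor 4 mm thick. Origin: centre of its underside, on the bench. It lies to the left or the right of the stand.
- crate: Open hardware crate 200 x 150 x 70 mm, 0.9 kg, on the other side from the tray; leave alone. Origin: centre of the underside.
- wrench: Wrench 170 mm long lying on the bench in front of the stand; leave alone. Origin under its middle.
- nut_cup: Small cup 44 mm wide, 28 mm high, with nuts, on the bench in front of the stand; leave alone. Origin: centre of the underside.
- beaker: White plastic beaker without handle, 68 mm wide, 100 mm high; leave alone. Origin: centre of the underside.
- jar: Jar with a lid, 80 mm wide, 120 mm high; leave alone. Origin: centre of the underside.
- bottle: Bottle with a cap, 64 mm wide, 190 mm high; leave alone. Origin: centre of the underside.
- studs_mid (a point): Midway between the tips of the two steel studs (8 mm diameter) that stick out of the rail's front face by 22 mm, at y = -50 and +50 mm and z = 60 mm of the frame; axes as the frame's.
- slots_mid (a point): Midway between the two slots through the back flange, on its back face, at x = 82, z = 60 mm of the stand. The slots are 26 mm wide (y) and 14 mm high, centred at y = -50 and +50 mm; a stud passes through each. Axes as the stand's.
Things that resemble listed ones, but are neither listed nor needed, are in the scene too. What is shaped like the jug but red is not meant.

How it is judged:
By the outcome, as a careful person would: the job done as asked, in the order asked, and still so for the second after the job is handed in, while the arm keeps its last pose, push and grip.
It also fails if it takes over 72 s, if anything falls off the work surface, if the arm or the gripper's body presses on something with over 40 N, if the wrist force passes 120 N, or if a joint passes its speed limit or range.

### The arm

A 6-joint arm with a two-finger parallel gripper is mounted at the origin on the work surface. World frame = base frame: x ahead of the robot, y to its left, z up, the work surface at z = 0. Lengths are in m, angles in rad, forces in N, time in s.
With the tool pointing down it reaches from about 0.3 to 0.775 m from the base axis. Payload 14.6 kg.
Tool frame: the origin (TCP) lies at the very end of the fingers, on their centre line; the grasp point (between the pads) lies 19 mm behind it; z points along the fingers, y is the direction in which the jaws open and shut (so a half turn about z gives the same grasp; the last joint's range is limited). The gripper opens to 94 mm and grips with 3 to 60 N. Pads are 16 mm wide; open, the fingers measure 119 mm over their backs; the gripper's body (75 mm by 177 mm) begins 78 mm behind the grasp point.
Start: joints at [-1.376, 0.3, 1.521, -0, 1.321, -0.067], TCP at [0.142, -0.531, 0.17] pointing down, gripper open.
Joint ranges: [-3.03, 3.03], [-0.79, 2.21], [0.23, 2.52], [-1.04, 4.18], [0, 3.07], [-2.55, 2.55]. Speed limits (rad/s): [2.22, 2.22, 2.57, 3.14, 3.14, 3.14].

### API

Orientations are given as [roll, pitch, yaw] about the fixed x, y, z axes, in that order (R = Rz(yaw) Ry(pitch) Rx(roll)).
In Python, from station import ctrl, eyes gives the robot as it stands.
- The arm moves only by the tool jog_arm, never from a script. Its argument "moves" is a list of rows, each a list of 3 entries, a list of its own where there are three numbers: the shift along the world's x, y, z in mm, then the turn, a rotation vector about the world's x, y, z in units of 5 degrees (1.0 is 5 degrees), then the finger opening in mm, from 0 to 94. In form: [[[tx, ty, tz], [wx, wy, wz], jaw], ...]. A call has 1 to 5 rows; each row is the pose to reach, as a shift and turn from the pose commanded when the call began; what a row does not reach only later rows make up. A row lasts 1/12 s, in which the tool goes at most 41.7 mm and 7.16 degrees, less where a joint would pass 70% of its speed; a pose out of reach is approached as far as the arm can. A call with a gripper value outside its range is refused whole. The fingers move at their own pace and stop on an object; "squeeze" is the grip in N (left out, the last holds). Time passes only in rows, so rows that repeat a pose let the fingers close. It gives the time, the measured TCP pose, the force and the opening at its end, in the units of the state.
- ctrl.get_obs(): the state, without advancing time (a new reading comes with each control period).
- eyes.camera(name): name is "side" or "top"; returns a dict with "frame" (420x560x3 uint8, red, green, blue), "vertical_fov" (degrees; the focal length in pixels is half the picture's height over the tangent of half this angle, whatever the lens; pixels are square), "cx", "cy" (the principal point, pixels), "eye" and "attitude" of the camera in the world. Camera axes: x right, y down, z forward; pixel columns grow to the right and rows downward; lengths in m; the calibration is good to about 2 mm. A picture is of the moment at which its call begins. There is no depth.
- ctrl.hand_in(): hands the job in, once; it reports no verdict.
The state is a dict: "time_s": time; "qpos": joint angles; "joint_vel": joint speeds; "tau": joint torques, N m; "ee_pos": TCP position; "eef_rot": TCP orientation; "force": force on the tool from outside, world axes, zero at the start; "moment": the same for the moment, N m; "grip_width": finger opening in m.
Only numpy, scipy, OpenCV 4.12 (cv2) and the standard library are available. Lean on these libraries where they do the work, as an engineer would, in place of code of your own. Each camera call takes 0.05 s, during which the arm holds its last target.

## Working session

There is one attempt and no reset: what is moved stays moved. The work goes in short steps, Python scripts to look and compute and a tool call to move; the robot and the scene stay as the last step left them, time stands still between calls to the robot, and variables do not carry over. Pictures are saved under pics/ and viewed, and the job is handed in when it is done.

Besides the shell and the picture viewer there is one more tool, called after "Emit:" in YAML: its name, and indented under it one key for each argument. jog_arm: Moves the arm, as the interface text tells. Its arguments: {"type":"object","properties":{"moves":{"type":"array","items":{"type":"array"}},"squeeze":{"type":"number"}},"required":["moves"]}

```bash
ls; mkdir -p pics; python3 - <<'E'
from station import ctrl, eyes
import cv2
print(ctrl.get_obs())
for n in("side","top"):
    c=eyes.camera(n); cv2.imwrite(f"pics/{n}0.png",c["frame"][:,:,::-1]); print(n,{k:v for k,v in c.items() if k!="frame"})
E
```

```text
pics
{'time_s': 0.0, 'qpos': array([-1.37558633e+00,  3.00487478e-01,  1.52158509e+00,  3.11783386e-06,
        1.32067200e+00, -6.66148495e-02]), 'joint_vel': array([ 0.00074824, -0.00080369,  0.00054805,  0.00143716,  0.0004909 ,
       -0.00229937]), 'tau': array([ 9.23306798e-04, -5.31810522e+01, -3.52738094e+01,  7.09072757e-02,
        2.43613205e-02, -9.02736565e-05]), 'ee_pos': array([ 0.14229625, -0.53096526,  0.16967567]), 'eef_rot': array([-3.14044350e+00, -7.96910398e-05,  2.61824029e-01]), 'force': array([ 0.02946807, -0.61635143, -0.49685046]), 'moment': array([-0.02836812,  0.0097085 , -0.02098172]), 'grip_width': 0.09384717972666004}
side {'vertical_fov': 54.45736531348499, 'cx': 279.00183385863636, 'cy': 210.55251477871718, 'eye': array([0.0187088 , 0.61077975, 0.85170844]), 'attitude': array([-2.3492504 , -0.00464223, -2.45387597])}
top {'vertical_fov': 45.17476990696011, 'cx': 277.4564619219692, 'cy': 200.81326886007764, 'eye': array([0.25980789, 0.03039156, 1.47129017]), 'attitude': array([-2.9735115 ,  0.01433716, -1.5440827 ])}
```

View pics/side0.png

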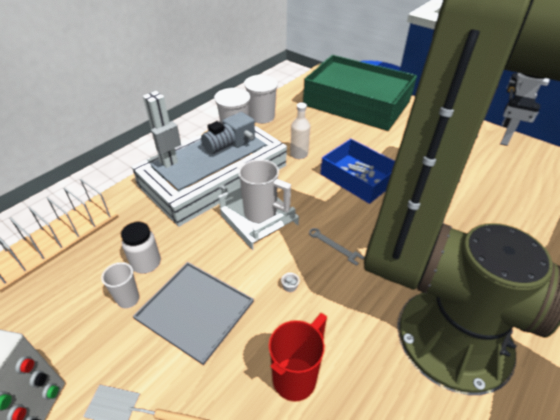

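View pics/top0.png

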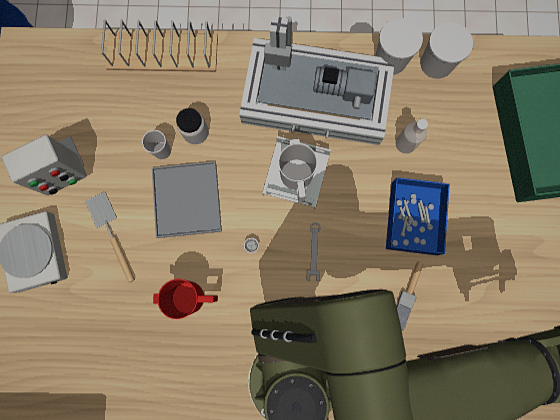

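The side view shows the grey jug at about (258,195) on the stand, the tray at about (195,310) to its left, and the rail behind. In the top view the jug is at (298,165), the tray at (187,200), and the frame's rail runs along row ~130. I'll enlarge both for measuring.

```bash
cat > h.py <<'E'
import numpy as np, cv2
from scipy.spatial.transform import Rotation as R
def grab(n,tag=None):
    from station import eyes
    c=eyes.camera(n)
    if tag: cv2.imwrite(f"pics/{tag}_{n}.png",c["frame"][:,:,::-1]); np.save(f"pics/{tag}_{n}.npy",c,allow_pickle=True)
    return c
def load(n,tag): return np.load(f"pics/{tag}_{n}.npy",allow_pickle=True).item()
def ray(c,u,v):
    f=c["frame"].shape[0]/2/np.tan(np.radians(c["vertical_fov"])/2)
    d=np.array([(u-c["cx"])/f,(v-c["cy"])/f,1.])
    return c["eye"],R.from_euler('xyz',c["attitude"]).as_matrix()@d
def onz(c,u,v,z):
    e,d=ray(c,u,v); return e+d*(z-e[2])/d[2]
def tri(c1,p1,c2,p2):
    A=[];b=[]
    M=np.zeros((3,3));q=np.zeros(3)
    for c,p in((c1,p1),(c2,p2)):
        e,d=ray(c,*p); d=d/np.linalg.norm(d);P=np.eye(3)-np.outer(d,d);M+=P;q+=P@e
    return np.linalg.solve(M,q)
def proj(c,X):
    f=c["frame"].shape[0]/2/np.tan(np.radians(c["vertical_fov"])/2)
    p=R.from_euler('xyz',c["attitude"]).as_matrix().T@(np.array(X)-c["eye"])
    return np.array([c["cx"]+f*p[0]/p[2],c["cy"]+f*p[1]/p[2]])
def crop(c,u0,v0,w,h,k,name):
    im=c["frame"][v0:v0+h,u0:u0+w,::-1]
    im=cv2.resize(im,None,fx=k,fy=k,interpolation=cv2.INTER_CUBIC)
    for u in range((u0+19)//20*20,u0+w,20):
        cv2.putText(im,str(u),((u-u0)*k,8),0,.35,(0,0,255),1); cv2.line(im,((u-u0)*k,10),((u-u0)*k,16),(0,0,255),1)
    for v in range((v0+19)//20*20,v0+h,20):
        cv2.putText(im,str(v),(0,(v-v0)*k+4),0,.35,(0,0,255),1); cv2.line(im,(22,(v-v0)*k),(28,(v-v0)*k),(0,0,255),1)
    cv2.imwrite(f"pics/{name}.png",im)
E
python3 - <<'E'
from h import *
s=grab("side","a");t=grab("top","a")
crop(s,125,130,180,130,4,"cs1"); crop(t,230,95,170,120,4,"ct1")
# tray corners, floor height guess 0.014 lip
m=t["frame"].astype(int)
hsv=cv2.cvtColor(t["frame"],cv2.COLOR_RGB2HSV)
print(m[200,187],hsv[200,187])
E
```

```text
[122 126 128] [100  12 128]
```

View pics/cs1.png

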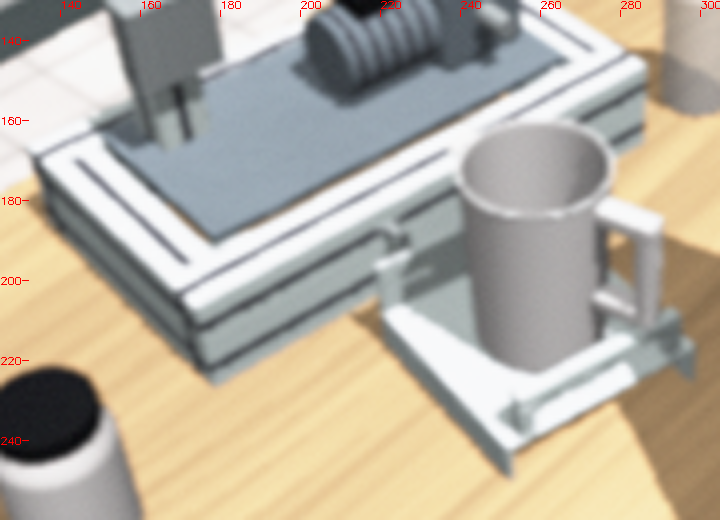

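View pics/ct1.png

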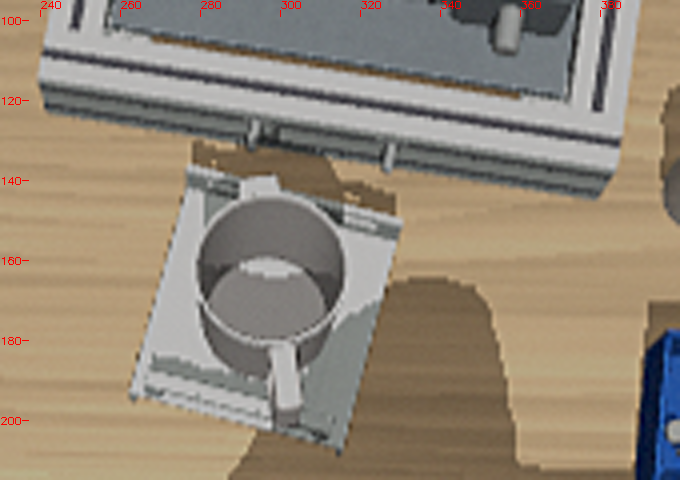

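```bash
python3 - <<'E'
from h import *
np.set_printoptions(precision=4,suppress=True)
s=load("side","a");t=load("top","a")
def T(px,py):return 230+px/4-.375,95+py/4-.375
def S(px,py):return 125+px/4-.375,130+py/4-.375
print("rail top L,R",onz(t,*T(40,84),.08),onz(t,*T(614,172),.08))
print("rail side L top",onz(s,*S(185,310),.08),"bottom",onz(s,*S(215,385),0),"R top",onz(s,*S(645,65),.08))
a=onz(t,*T(252,142),.06);b=onz(t,*T(389,168),.06);print("studs",a,b,np.linalg.norm(a-b))
P=[onz(t,*T(187,172),.078),onz(t,*T(401,222),.078),onz(t,*T(133,395),.034),onz(t,*T(340,450),.034)]
for p in P:print("stand",p)
print(onz(s,*S(510,475),0), onz(s,*S(510,445),.034))
print("rim ctr top",onz(t,*T(270,268),.184)," side",onz(s,*S(535,168),.184))
print("handle outer end top",onz(t,*T(289,422),.174)," side strap top outer",onz(s,*S(655,225),.174))
hsv=cv2.cvtColor(t["frame"],cv2.COLOR_RGB2HSV)
m=((hsv[...,1]<40)&(abs(hsv[...,2].astype(int)-128)<40)).astype(np.uint8)
n,l,st,ce=cv2.connectedComponentsWithStats(m)
k=l[200,187];c=cv2.findContours((l==k).astype(np.uint8),0,2)[0][0]
r=cv2.minAreaRect(c);print(r)
Q=[onz(t,u,v,.014) for u,v in cv2.boxPoints(r)]
for q in Q:print("tray",q)
print(np.mean(Q,0),[np.linalg.norm(Q[i]-Q[i-1]) for i in range(4)])
E
```

```text
rail top L,R [0.7415 0.1723 0.08  ] [ 0.685  -0.2393  0.08  ]
rail side L top [0.7467 0.1808 0.08  ] bottom [0.7457 0.1728 0.    ] R top [ 0.6833 -0.2386  0.08  ]
studs [0.7079 0.0185 0.06  ] [ 0.6905 -0.081   0.06  ] 0.10099632869507792
stand [0.6788 0.0647 0.078 ]
stand [ 0.6454 -0.0885  0.078 ]
stand [0.5239 0.1003 0.034 ]
stand [ 0.4873 -0.05    0.034 ]
[0.5272 0.1006 0.    ] [0.5243 0.1017 0.034 ]
rim ctr top [0.583  0.0059 0.184 ]  side [0.5778 0.0092 0.184 ]
handle outer end top [ 0.4827 -0.0087  0.174 ]  side strap top outer [ 0.4905 -0.0057  0.174 ]
((185.1793212890625, 199.15174865722656), (71.58521270751953, 64.94157409667969), 85.2363510131836)
tray [0.6017 0.4401 0.014 ]
tray [0.6226 0.2481 0.014 ]
tray [0.4103 0.2207 0.014 ]
tray [0.3899 0.4081 0.014 ]
[0.5061 0.3292 0.014 ] [np.float64(0.2142277307360775), np.float64(0.1931424595775732), np.float64(0.2140751606542847), np.float64(0.18851862782163137)]
```

Emit:
jog_arm:
  moves:
    - [[10,15,30],[0,0,0],94]
    - [[25,38,60],[0,0,-0.4],94]
    - [[45,68,80],[0,0,-0.8],94]
    - [[67,100,80],[0,0,-1.2],94]
    - [[89,132,80],[0,0,-1.2],94]

```text
time_s: 0.62
ee_pos: [0.2319, -0.3982, 0.2512]
eef_rot: [3.14, -0.001, 0.154]
force: [0.6, -0.9, -0.3]
grip_width: 0.094
```

Emit:
jog_arm:
  moves:
    - [[22,33,0],[0,0,0],94]
    - [[44,66,0],[0,0,0],94]
    - [[66,99,0],[0,0,0],94]
    - [[88,132,0],[0,0,0],94]
    - [[110,165,0],[0,0,0],94]

```text
time_s: 1.03
ee_pos: [0.3419, -0.2324, 0.2504]
eef_rot: [3.141, -0.0, 0.157]
force: [1.0, -1.3, -0.4]
grip_width: 0.0939
```

Emit:
jog_arm:
  moves:
    - [[22,33,0],[0,0,0],94]
    - [[44,66,0],[0,0,0],94]
    - [[66,99,0],[0,0,0],94]
    - [[88,132,0],[0,0,0],94]
    - [[110,165,0],[0,0,0],94]

```text
time_s: 1.45
ee_pos: [0.452, -0.0672, 0.2503]
eef_rot: [3.141, -0.0, 0.157]
force: [-0.5, -1.0, -0.6]
grip_width: 0.0941
```

Now move over the handle and check it from the cameras.

Emit:
jog_arm:
  moves:
    - [[20,30,0],[0,0,0],94]
    - [[44,62,0],[0,0,0],94]
    - [[44,62,0],[0,0,0],94]

```text
time_s: 1.7
ee_pos: [0.4974, -0.0028, 0.2494]
eef_rot: [-3.14, 0.001, 0.161]
force: [-0.8, -0.6, -0.3]
grip_width: 0.0938
```

```bash
python3 - <<'E'
from h import *
s=grab("side","b");t=grab("top","b")
crop(s,180,100,180,150,4,"cs2"); crop(t,220,90,180,150,4,"ct2")
E
```

```text
(no output)
```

View pics/cs2.png

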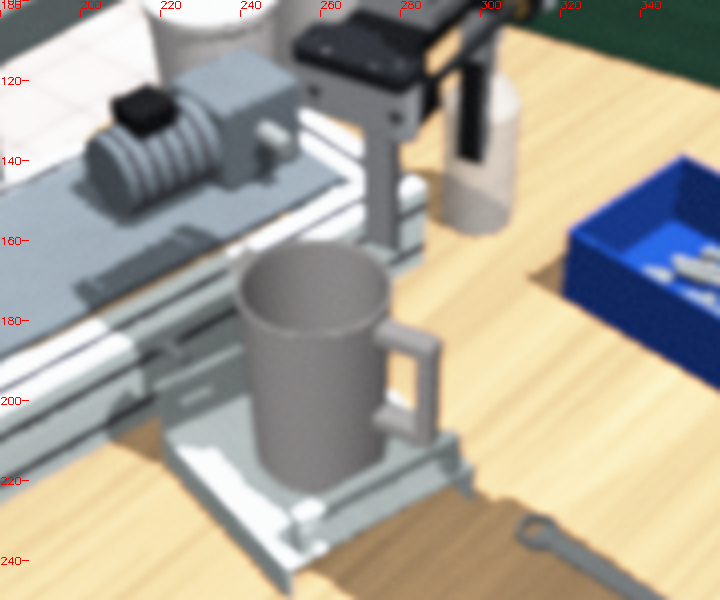

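View pics/ct2.png

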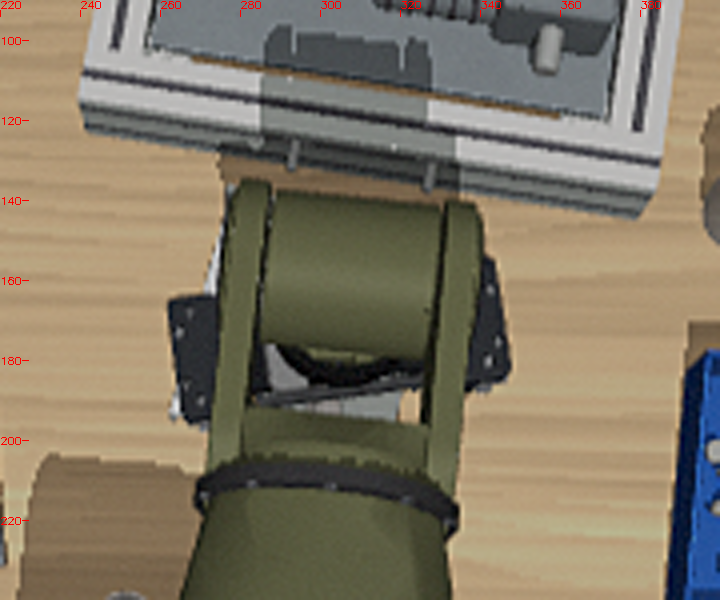

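```bash
python3 - <<'E'
from h import *
np.set_printoptions(precision=4,suppress=True)
s=load("side","b");t=load("top","a")
c=np.array([.580,.008]);y=.155
X=np.array([np.cos(y),np.sin(y)]);Y=np.array([-X[1],X[0]])
im=cv2.imread("pics/cs2.png");im2=cv2.imread("pics/ct1.png")
for a,b,z in[(-92,9,.174),(-92,-9,.174),(-78,9,.174),(-78,-9,.174),(-92,9,.084),(-92,-9,.084),(-78,9,.084)]:
    p=np.r_[c+X*a/1e3+Y*b/1e3,z]
    q=proj(s,p);cv2.circle(im,tuple(int(v) for v in ((q-[180,100]+.375)*4)),2,(0,0,255),-1)
    q=proj(t,p);cv2.circle(im2,tuple(int(v) for v in ((q-[230,95]+.375)*4)),2,(0,0,255),-1)
for k in range(0,360,20):
    p=np.r_[c+.052*np.array([np.cos(np.radians(k)),np.sin(np.radians(k))]),.184]
    q=proj(s,p);cv2.circle(im,tuple(int(v) for v in ((q-[180,100]+.375)*4)),2,(0,255,0),-1)
    q=proj(t,p);cv2.circle(im2,tuple(int(v) for v in ((q-[230,95]+.375)*4)),2,(0,255,0),-1)
cv2.imwrite("pics/ov.png",np.hstack([im[150:550,150:550],im2[80:480,100:500]]))
E
```

```text
(no output)
```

View pics/ov.png

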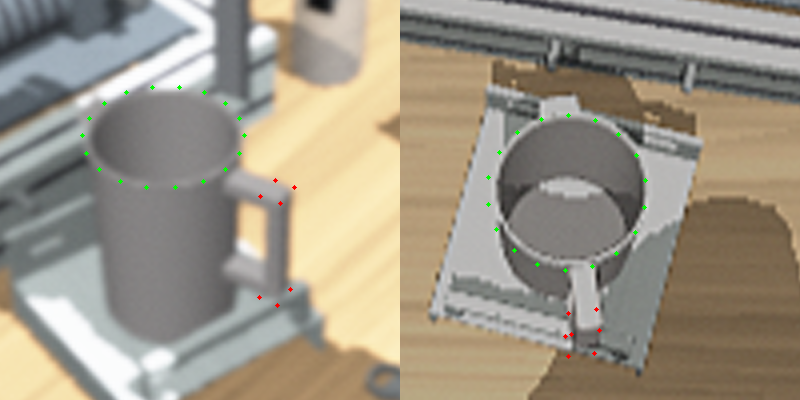

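Emit:
jog_arm:
  moves:
    - [[2,-4,-30],[0,0,0],94]
    - [[2,-4,-60],[0,0,0.1],94]
    - [[2,-4,-90],[0,0,0.1],94]
    - [[2,-4,-112],[0,0,0.1],94]
    - [[2,-4,-112],[0,0,0.1],94]

```text
time_s: 2.22
ee_pos: [0.4948, -0.0122, 0.1345]
eef_rot: [-3.14, 0.006, 0.164]
force: [-1.0, -0.4, -0.2]
grip_width: 0.0939
```

```bash
python3 - <<'E'
from h import *
s=grab("side","c")
crop(s,220,130,120,110,6,"cs3")
E
```

```text
(no output)
```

View pics/cs3.png

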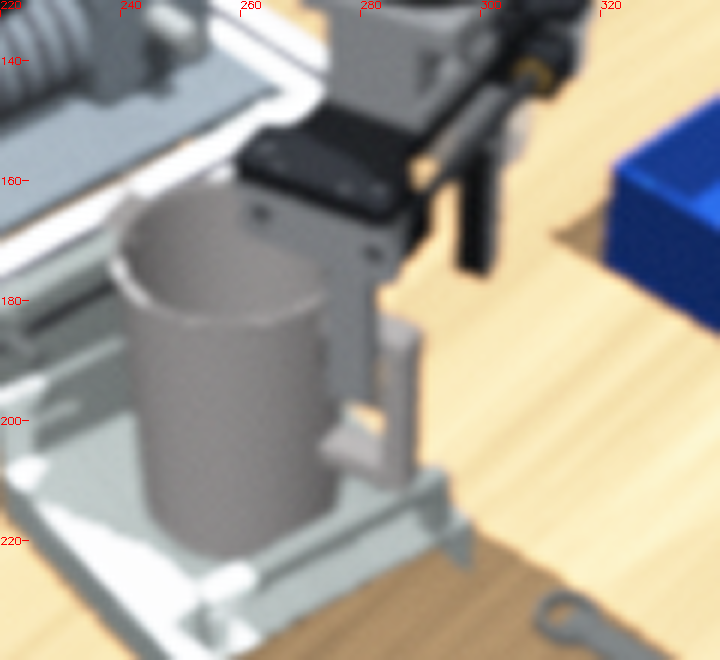

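```bash
python3 - <<'E'
from h import *
from station import ctrl
o=ctrl.get_obs();print(o["ee_pos"],o["eef_rot"],o["qpos"],o["force"])
s=load("side","c")
p=o["ee_pos"];y=o["eef_rot"][2]
Y=np.array([-np.sin(y),np.cos(y),0])
print(proj(s,p+Y*.05),proj(s,p-Y*.05))
E
```

```text
[ 0.4960562  -0.01216514  0.1372371 ] [-3.14083953  0.00316514  0.16445563] [-9.82870384e-02  2.13541365e-01  1.70929205e+00 -1.00882301e-04
  1.22201137e+00  1.30808948e+00] [ 0.07296703 -0.8954802   0.83545261]
[278.32078996 205.93571797] [297.04933927 183.51022443]
```

```bash
python3 - <<'E'
from h import *
from station import ctrl
o=ctrl.get_obs();print(o["ee_pos"])
s=grab("side","d")
im=s["frame"].copy()
p=o["ee_pos"];y=o["eef_rot"][2]
Y=np.array([-np.sin(y),np.cos(y),0]);X=np.array([np.cos(y),np.sin(y),0])
crop(s,220,130,120,110,6,"cs4")
im=cv2.imread("pics/cs4.png")
for b in(.047,-.047,.0595,-.0595):
  for a in(-.008,.008):
   for z in(0,.03):
    q=(proj(s,p+Y*b+X*a+[0,0,z])-[220,130]+.4)*6; cv2.circle(im,(int(q[0]),int(q[1])),3,(0,0,255) if z==0 else (0,255,0),-1)
cv2.imwrite("pics/cs4b.png",im)
E
```

```text
[ 0.4960562  -0.01216514  0.1372371 ]
```

View pics/cs4b.png

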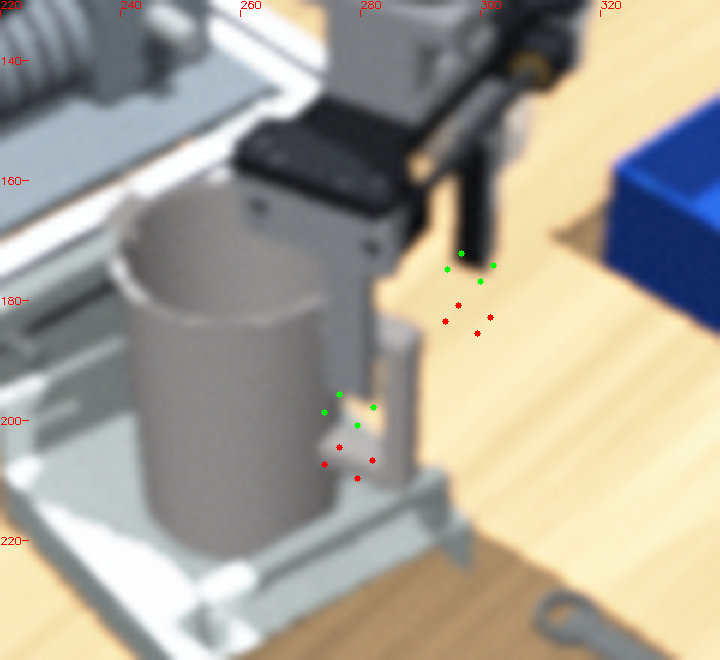

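```bash
python3 - <<'E'
from h import *
from station import ctrl
a=load("side","a");b=load("side","b")
out=[]
for s,p,y,(u0,v0) in((a,[.1423,-.531,.1697],.2618,(460,70)),(b,[.4974,-.0028,.2494],.161,(240,80))):
    crop(s,u0,v0,100,100,6,"x");im=cv2.imread("pics/x.png");p=np.array(p)
    Y=np.array([-np.sin(y),np.cos(y),0]);X=np.array([np.cos(y),np.sin(y),0])
    for bb in(.047,-.047,.0595,-.0595):
     for aa in(-.008,.008):
      for z in(0,.03):
       q=(proj(s,p+Y*bb+X*aa+[0,0,z])-[u0,v0]+.4)*6; cv2.circle(im,(int(q[0]),int(q[1])),3,(0,0,255) if z==0 else (0,255,0),-1)
    out.append(im[:,:400] if u0<400 else im[:,100:500])
cv2.imwrite("pics/x2.png",np.hstack(out))
E
```

```text
(no output)
```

View pics/x2.png

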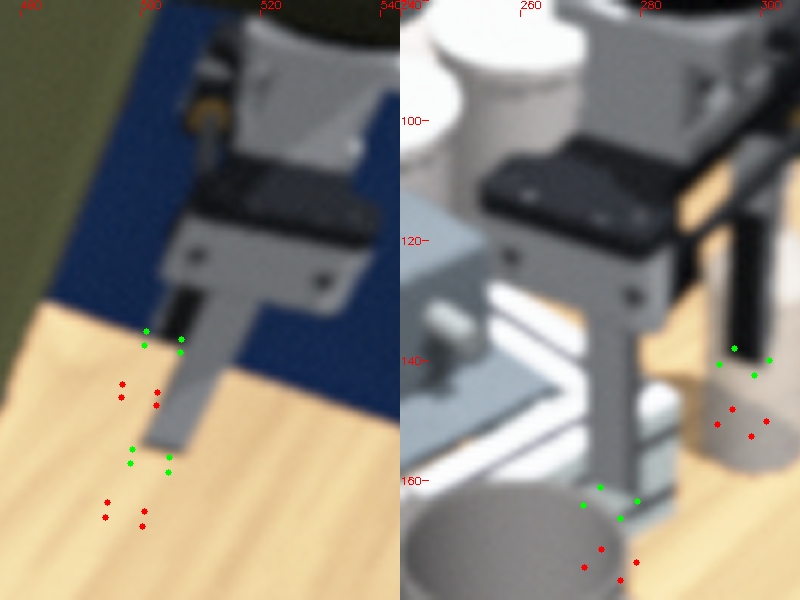

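Emit:
jog_arm:
  moves:
    - [[2,4,0],[0,0,0],94]
    - [[2,4,0],[0,0,0],40]
    - [[2,4,0],[0,0,0],40]
    - [[2,4,0],[0,0,0],30]
    - [[2,4,0],[0,0,0],30]
  squeeze: 5

```text
time_s: 2.73
ee_pos: [0.4995, -0.0072, 0.1387]
eef_rot: [3.141, -0.001, 0.166]
force: [0.6, 0.3, 0.7]
grip_width: 0.0705
```

```bash
python3 - <<'E'
from h import *
from station import ctrl
o=ctrl.get_obs();print(o["ee_pos"],o["grip_width"],o["force"])
s=grab("side","e");t=grab("top","e")
crop(s,220,130,120,110,6,"cs5");crop(t,240,120,120,100,6,"ct5")
p=o["ee_pos"];y=o["eef_rot"][2];w=o["grip_width"]/2
Y=np.array([-np.sin(y),np.cos(y),0]);X=np.array([np.cos(y),np.sin(y),0])
im=cv2.imread("pics/cs5.png")
for b in(w,-w,w+.0125,-w-.0125):
  for a in(-.008,.008):
    q=(proj(s,p+Y*b+X*a)-[220,130]+.4)*6; cv2.circle(im,(int(q[0]),int(q[1])),2,(0,0,255),-1)
cv2.imwrite("pics/cs5.png",im)
E
```

```text
[ 0.49949517 -0.00724685  0.13869207] 0.07051716327797297 [0.59556879 0.28340727 0.70395748]
```

View pics/cs5.png

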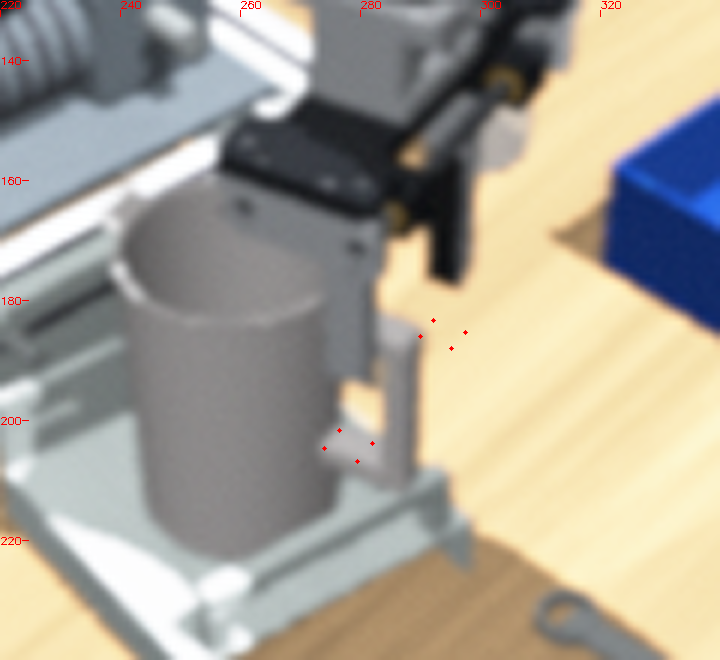

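View pics/ct5.png

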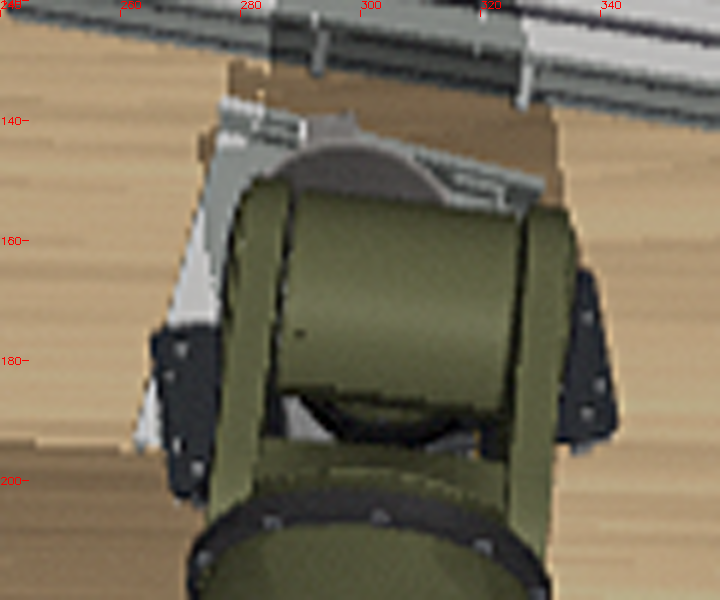

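Emit:
jog_arm:
  moves:
    - [[0,0,0],[0,0,0],10]
    - [[0,0,0],[0,0,0],10]
    - [[0,0,0],[0,0,0],10]
    - [[0,0,0],[0,0,0],10]
    - [[0,0,0],[0,0,0],10]
  squeeze: 5

```text
time_s: 3.25
ee_pos: [0.4993, -0.0073, 0.1382]
eef_rot: [-3.142, 0.0, 0.166]
force: [0.2, -0.6, 0.1]
grip_width: 0.0292
```

Emit:
jog_arm:
  moves:
    - [[0,0,0],[0,0,0],10]
    - [[0,0,0],[0,0,0],10]
    - [[0,0,0],[0,0,0],10]

```text
time_s: 3.5
ee_pos: [0.4994, -0.0073, 0.1383]
eef_rot: [3.142, -0.0, 0.166]
force: [-0.0, 0.9, -0.0]
grip_width: 0.0172
```

```bash
python3 - <<'E'
from h import *
from station import ctrl
o=ctrl.get_obs();print(o["ee_pos"],o["grip_width"],o["force"],o["moment"])
s=grab("side","f")
crop(s,220,130,120,110,6,"cs6")
p=o["ee_pos"];y=o["eef_rot"][2];w=o["grip_width"]/2
Y=np.array([-np.sin(y),np.cos(y),0]);X=np.array([np.cos(y),np.sin(y),0])
im=cv2.imread("pics/cs6.png")
for b in(w,-w,w+.0125,-w-.0125):
  for a in(-.008,.008):
    q=(proj(s,p+Y*b+X*a)-[220,130]+.4)*6; cv2.circle(im,(int(q[0]),int(q[1])),2,(0,0,255),-1)
cv2.imwrite("pics/cs6.png",im)
E
```

```text
[ 0.49937056 -0.00726823  0.13825026] 0.017248317217548704 [-0.00138662  0.89317377 -0.03508523] [-0.00885509  0.00141834 -0.00047208]
```

View pics/cs6.png

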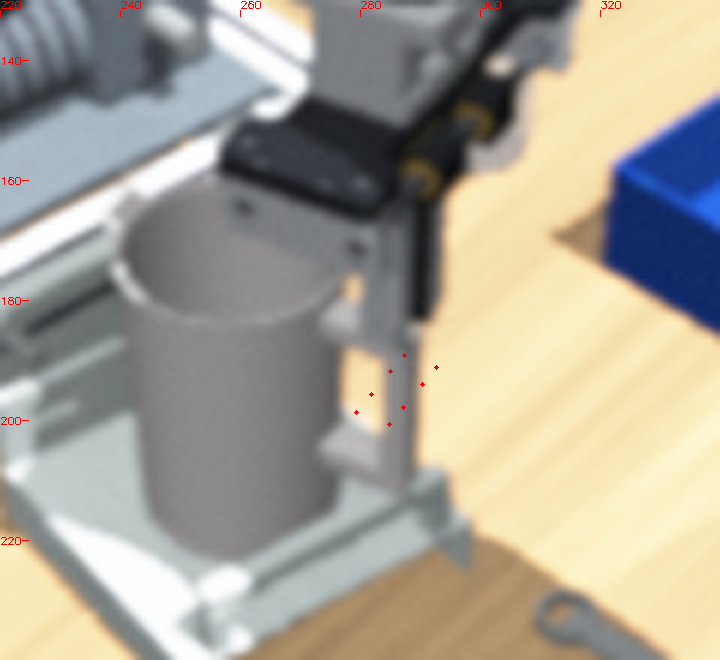

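Emit:
jog_arm:
  moves:
    - [[0,0,0],[0,0,0],34]
    - [[0,0,0],[0,0,0],34]
    - [[0,0,-10],[0,0,0],34]
    - [[0,0,-18],[0,0,0],34]
    - [[0,0,-18],[0,0,0],34]

```text
time_s: 3.97
ee_pos: [0.4983, -0.0072, 0.118]
eef_rot: [-3.141, 0.003, 0.166]
force: [0.2, 1.2, 0.0]
grip_width: 0.034
```

Emit:
jog_arm:
  moves:
    - [[0,0,0],[0,0,0],10]
    - [[0,0,0],[0,0,0],10]
    - [[0,0,0],[0,0,0],10]
    - [[0,0,0],[0,0,0],10]
    - [[0,0,0],[0,0,0],10]
  squeeze: 30

```text
time_s: 4.38
ee_pos: [0.4995, -0.0073, 0.1204]
eef_rot: [3.141, -0.0, 0.166]
force: [0.7, -0.4, 0.4]
grip_width: 0.0178
```

```bash
python3 - <<'E'
from h import *
from station import ctrl
o=ctrl.get_obs();print(o["ee_pos"],o["grip_width"],o["force"],o["moment"])
s=grab("side","g")
crop(s,220,130,120,110,6,"cs7")
E
```

```text
[ 0.49945922 -0.00729866  0.12042941] 0.01782804683845282 [ 0.66208441 -0.38534651  0.41234869] [-0.04538138 -0.04263096  0.01906149]
```

View pics/cs7.png

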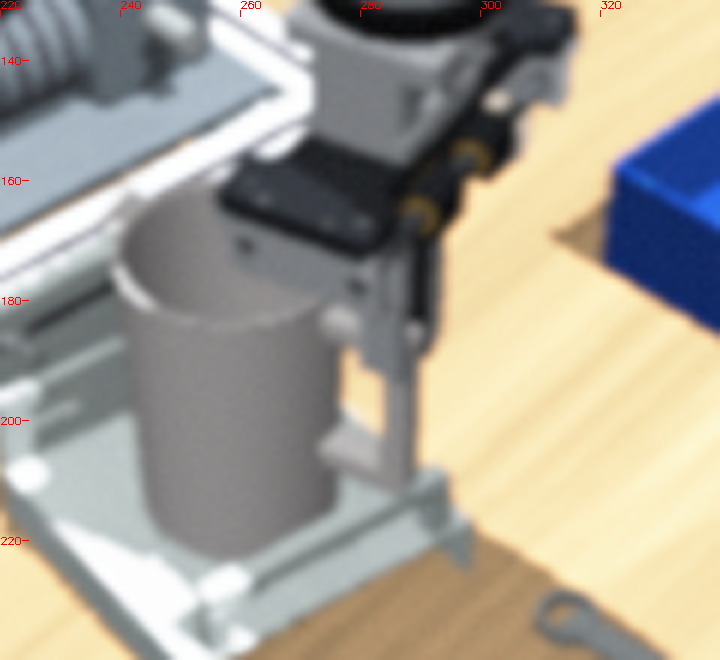

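Emit:
jog_arm:
  moves:
    - [[0,0,5],[0,0,0],10]
    - [[0,0,15],[0,0,0],10]
    - [[0,0,25],[0,0,0],10]
    - [[0,0,35],[0,0,0],10]
    - [[0,0,35],[0,0,0],10]

```text
time_s: 4.85
ee_pos: [0.5004, -0.0073, 0.1579]
eef_rot: [3.141, -0.004, 0.166]
force: [0.2, 0.4, -3.1]
grip_width: 0.0176
```

```bash
python3 - <<'E'
from h import *
from station import ctrl
s=grab("side","h")
o=ctrl.get_obs();print(o["ee_pos"],o["grip_width"],o["force"],o["moment"])
crop(s,210,100,130,130,5,"cs8")
E
```

```text
[ 0.49996031 -0.00728285  0.1566723 ] 0.017646595782690355 [ 0.00784272  0.29047707 -3.97514639] [-0.03382821  0.20936623 -0.04889404]
```

View pics/cs8.png

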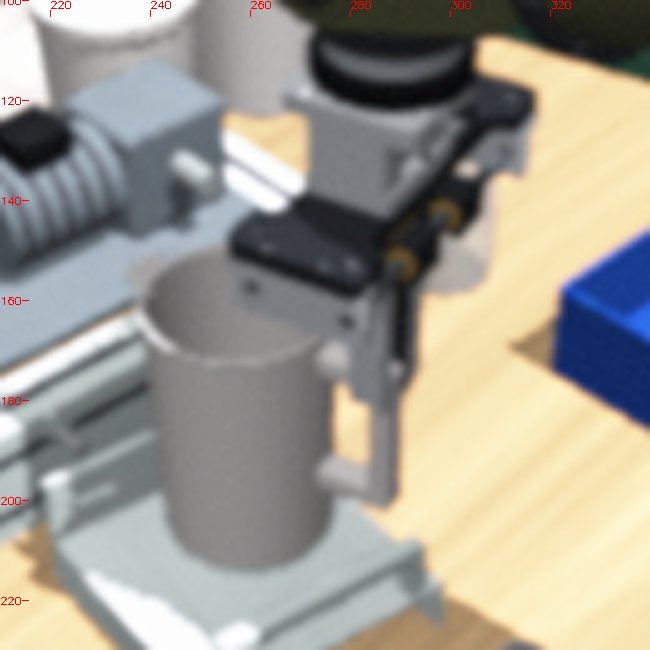

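Emit:
jog_arm:
  moves:
    - [[0,0,12],[0,0,0],10]
    - [[0,0,28],[0,0,0],10]
    - [[-2,8,42],[0,0,0],10]
    - [[-6,24,50],[0,0,0],10]
    - [[-12,48,50],[0,0,0],10]

```text
time_s: 5.32
ee_pos: [0.4879, 0.0403, 0.2067]
eef_rot: [3.141, -0.002, 0.164]
force: [0.3, -0.0, -3.7]
grip_width: 0.0178
```

Emit:
jog_arm:
  moves:
    - [[-6,26,0],[0,0,0],10]
    - [[-12,52,0],[0,0,0],10]
    - [[-18,78,0],[0,0,0],10]
    - [[-24,104,0],[0,0,0],10]
    - [[-31,130,0],[0,0,0],10]

```text
time_s: 5.73
ee_pos: [0.4557, 0.1719, 0.2049]
eef_rot: [-3.142, 0.001, 0.166]
force: [0.2, -0.0, -3.1]
grip_width: 0.0179
```

Emit:
jog_arm:
  moves:
    - [[-7,26,0],[0,0,0],10]
    - [[-14,52,0],[0,0,0],10]
    - [[-21,78,0],[0,0,0],10]
    - [[-28,104,0],[0,0,0],10]
    - [[-33,125,0],[0,0,0],10]

```text
time_s: 6.15
ee_pos: [0.4224, 0.2974, 0.2049]
eef_rot: [-3.141, 0.001, 0.166]
force: [0.4, 1.2, -3.2]
grip_width: 0.0174
```

Emit:
jog_arm:
  moves:
    - [[-1,10,0],[0,0,0],10]
    - [[-2,16,0],[0,0,0],10]
    - [[-2,18,0],[0,0,0],10]
    - [[-2,18,0],[0,0,0],10]

```text
time_s: 6.48
ee_pos: [0.4216, 0.3134, 0.2051]
eef_rot: [3.141, 0.0, 0.166]
force: [-0.1, -0.7, -3.1]
grip_width: 0.0175
```

```bash
python3 - <<'E'
from h import *
from station import ctrl
s=grab("side","i");t=grab("top","i")
o=ctrl.get_obs();print(o["ee_pos"],o["eef_rot"],o["grip_width"],o["force"],o["moment"],o["qpos"])
crop(s,80,130,180,150,4,"cs9");crop(t,120,90,260,150,3,"ct9")
E
```

```text
[0.42168604 0.31294482 0.20520057] [3.14142586e+00 9.01719917e-05 1.64819300e-01] 0.017861967987622362 [-1.55361643e-03  1.10126372e-01 -3.64526979e+00] [-0.03117217  0.22705322  0.05646278] [ 5.68757931e-01  2.18735098e-01  1.54108521e+00 -1.20068122e-04
  1.38192082e+00  1.97475750e+00]
```

View pics/cs9.png

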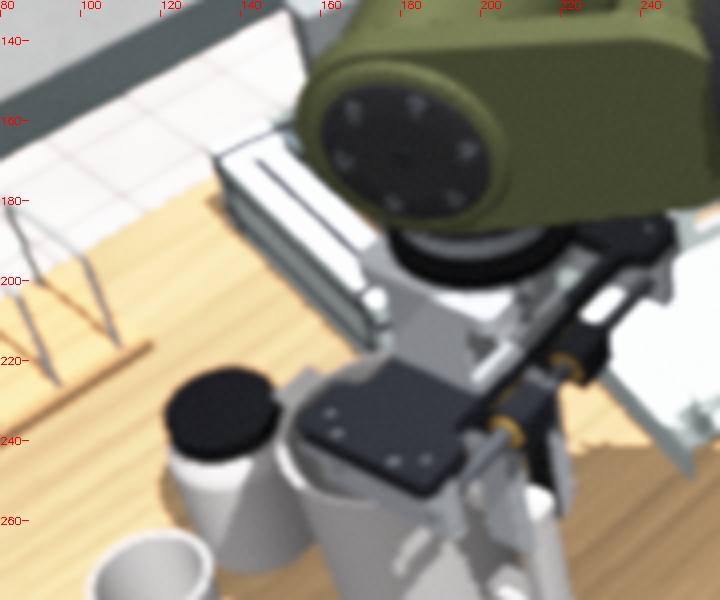

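View pics/ct9.png

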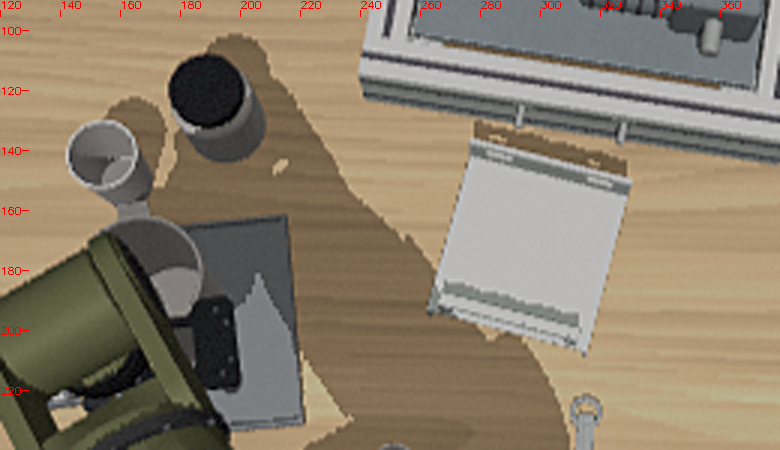

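```bash
python3 - <<'E'
from h import *
np.set_printoptions(precision=4,suppress=True)
t=load("top","i")
def T(px,py):return 120+px/3-.33,90+py/3-.33
print("rim R edge",onz(t,*T(205,270),.27),"rim bk",onz(t,*T(150,216),.27), onz(t,*T(155,270),.27))
print(proj(t,[.505,.328,.27]),proj(t,[.505,.328,.154]))
for n,z,p in(("bkL",.078,(470,140)),("bkR",.078,(631,182)),("frL",.034,(428,312)),("frR",.034,(585,355))):print(n,onz(t,*T(*p),z))
print("slots", onz(t,*T(496,157),.06),onz(t,*T(600,184),.06))
print("studs", onz(t,*T(519,126),.06),onz(t,*T(622,142),.06))
print("tip base", onz(t,*T(521,104),.06))
print("rail", onz(t,*T(362,77),.08),onz(t,*T(780,142),.08))
E
```

```text
rim R edge [0.5101 0.2725 0.27  ] rim bk [0.5541 0.3201 0.27  ] [0.5091 0.3132 0.27  ]
[165.1892 181.1878] [175.3582 190.1387]
bkL [0.6826 0.0649 0.078 ]
bkR [ 0.6448 -0.0888  0.078 ]
frL [0.523  0.1019 0.034 ]
frR [ 0.4847 -0.0501  0.034 ]
slots [0.6717 0.0398 0.06  ] [ 0.6471 -0.0607  0.06  ]
studs [0.7032 0.0183 0.06  ] [ 0.6894 -0.0813  0.06  ]
tip base [0.7254 0.0169 0.06  ]
rail [0.7424 0.1703 0.08  ] [ 0.6867 -0.2295  0.08  ]
```

Emit:
jog_arm:
  moves:
    - [[0,1,-20],[0,0,0],10]
    - [[0,2,-45],[0,0,0],10]
    - [[0,2,-70],[0,0,0],10]
    - [[0,2,-90],[0,0,0],10]
    - [[0,2,-100],[0,0,0],10]

```text
time_s: 7.0
ee_pos: [0.4207, 0.3144, 0.1029]
eef_rot: [3.14, 0.003, 0.165]
force: [0.4, -1.5, -3.5]
grip_width: 0.0176
```

Emit:
jog_arm:
  moves:
    - [[0,0,-5],[0,0,0],10]
    - [[0,0,-9],[0,0,0],10]
    - [[0,0,-12],[0,0,0],10]
    - [[0,0,-13],[0,0,0],10]
    - [[0,0,-13],[0,0,0],10]

```text
time_s: 7.42
ee_pos: [0.422, 0.3162, 0.0937]
eef_rot: [-3.141, -0.002, 0.166]
force: [-2.1, -1.1, 2.9]
grip_width: 0.0176
```

Emit:
jog_arm:
  moves:
    - [[0,0,0],[0,0,0],24]
    - [[0,0,0],[0,0,0],34]
    - [[0,0,0],[0,0,0],40]
    - [[0,0,0],[0,0,0],44]
    - [[0,0,0],[0,0,0],44]
  squeeze: 10

```text
time_s: 7.83
ee_pos: [0.4215, 0.3158, 0.0924]
eef_rot: [-3.141, -0.0, 0.166]
force: [0.2, -0.2, 0.1]
grip_width: 0.0436
```

Emit:
jog_arm:
  moves:
    - [[0,0,5],[0,0,0],44]
    - [[0,0,20],[0,0,0],44]
    - [[0,0,40],[0,0,0],44]
    - [[0,0,65],[0,0,0],44]
    - [[0,0,95],[0,0,0],44]

```text
time_s: 8.25
ee_pos: [0.4208, 0.3154, 0.1878]
eef_rot: [3.141, 0.002, 0.166]
force: [0.0, -0.6, 0.9]
grip_width: 0.044
```

Emit:
jog_arm:
  moves:
    - [[0,0,30],[0,0,0],44]
    - [[0,-25,55],[0,0,0],44]
    - [[0,-60,60],[0,0,0],44]
    - [[0,-100,60],[0,0,0],44]
    - [[0,-140,60],[0,0,0],44]

```text
time_s: 8.67
ee_pos: [0.421, 0.1745, 0.2481]
eef_rot: [-3.141, -0.001, 0.167]
force: [1.8, 0.8, -0.6]
grip_width: 0.0441
```

```bash
python3 - <<'E'
from h import *
from station import ctrl
s=grab("side","j");t=grab("top","j")
o=ctrl.get_obs();print(o["ee_pos"],o["eef_rot"],o["grip_width"],o["force"],o["moment"],o["qpos"])
crop(s,100,160,200,150,4,"cs10");crop(t,140,90,260,150,3,"ct10")
E
```

```text
[0.42147843 0.17198511 0.24814729] [ 3.14112140e+00 -1.29695087e-03  1.61601648e-01] 0.04412771309152224 [-0.48192728  0.58572451  0.98318999] [ 0.06106589 -0.02350303 -0.04055992] [ 3.07381654e-01  3.15389395e-02  1.65250269e+00 -6.58967019e-04
  1.45633631e+00  1.71665150e+00]
```

View pics/cs10.png

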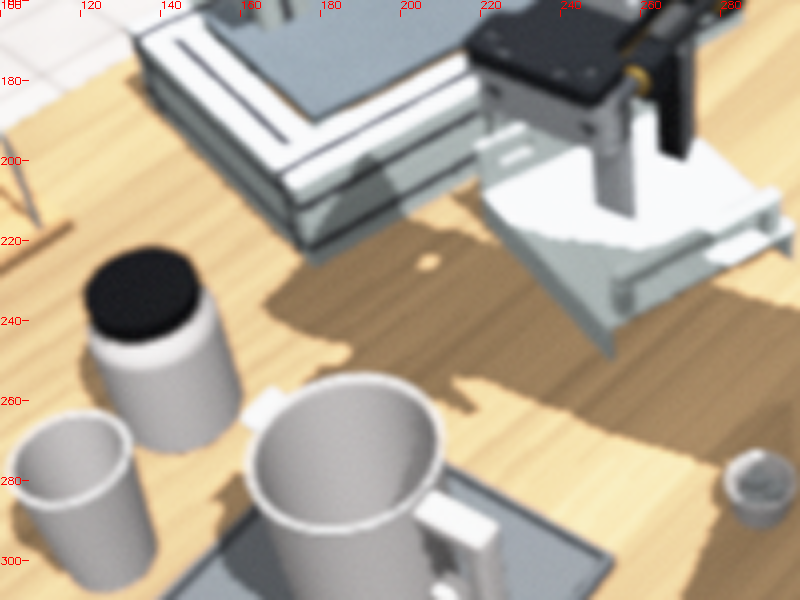

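View pics/ct10.png

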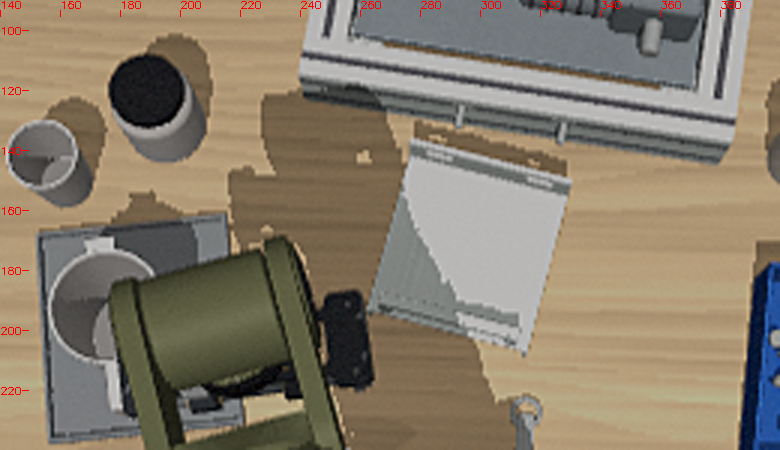

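Emit:
jog_arm:
  moves:
    - [[12,-20,0],[0,0,1.3],44]
    - [[27,-45,0],[0,0,2.6],44]
    - [[42,-70,0],[0,0,3.9],44]
    - [[57,-95,0],[0,0,5.2],44]
    - [[72,-120,0],[0,0,6.5],44]

```text
time_s: 9.18
ee_pos: [0.494, 0.0549, 0.2476]
eef_rot: [3.141, -0.0, 0.739]
force: [-0.0, 0.6, -1.2]
grip_width: 0.044
```

Emit:
jog_arm:
  moves:
    - [[10,-14,-10],[0,0,1.3],44]
    - [[18,-28,-30],[0,0,2.6],44]
    - [[18,-28,-50],[0,0,3.9],44]
    - [[18,-28,-70],[0,0,5.2],44]
    - [[18,-28,-90],[0,0,6.5],44]

```text
time_s: 9.6
ee_pos: [0.5115, 0.028, 0.1565]
eef_rot: [3.142, -0.0, 1.306]
force: [0.3, -0.6, 0.3]
grip_width: 0.0439
```

Emit:
jog_arm:
  moves:
    - [[0,0,-10],[0,0,0.4],44]
    - [[0,0,-30],[0,0,0.4],44]
    - [[0,0,-30],[0,0,0.4],44]

```text
time_s: 9.85
ee_pos: [0.51, 0.0282, 0.1244]
eef_rot: [-3.137, 0.001, 1.335]
force: [-1.3, 0.4, -0.7]
grip_width: 0.0443
```

```bash
python3 - <<'E'
from h import *
from station import ctrl
np.set_printoptions(precision=4,suppress=True)
j=load("side","j")
print("bar mid side",onz(j,100+697/4-.4,160+243/4-.4,.071))
s=grab("side","k");t=grab("top","k")
o=ctrl.get_obs();print(o["ee_pos"],o["eef_rot"],o["grip_width"],o["force"],o["qpos"])
crop(s,190,130,160,130,5,"cs11")
im=cv2.imread("pics/cs11.png")
p=o["ee_pos"];y=o["eef_rot"][2];w=.022
Y=np.array([-np.sin(y),np.cos(y),0]);X=np.array([np.cos(y),np.sin(y),0])
for b in(w,-w,w+.0125,-w-.0125):
  for a in(-.008,.008):
   for z in (0,.03):
    q=(proj(s,p+Y*b+X*a+[0,0,z])-[190,130]+.4)*5; cv2.circle(im,(int(q[0]),int(q[1])),2,(0,0,255) if z==0 else (0,255,0),-1)
c=np.array([.5119,.0244]);yw=-.238
for a in(-.006,.006):
  for b in(-.056,.056):
    q=(proj(s,[c[0]+a*np.cos(yw)-b*np.sin(yw),c[1]+a*np.sin(yw)+b*np.cos(yw),.071])-[190,130]+.4)*5; cv2.circle(im,(int(q[0]),int(q[1])),2,(255,0,0),-1)
cv2.imwrite("pics/cs11.png",im)
E
```

```text
bar mid side [0.5054 0.0342 0.071 ]
[0.5114 0.0281 0.1276] [-3.1409  0.0001  1.3351] 0.04381243483202959 [-0.3242 -0.3186  0.0254] [-0.0167  0.2567  1.6795  0.0001  1.2061  0.219 ]
```

View pics/cs11.png

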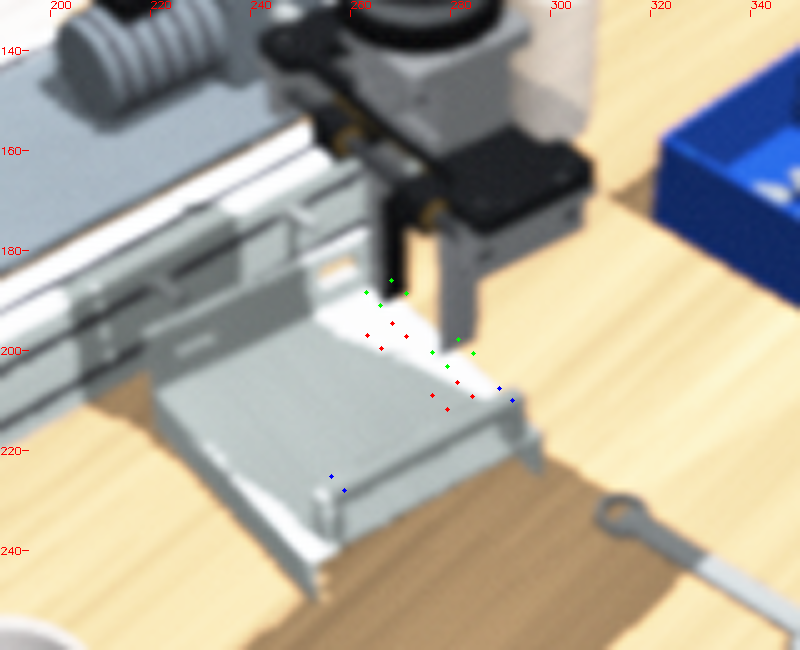

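Emit:
jog_arm:
  moves:
    - [[1,-2,-25],[0,0,0],44]
    - [[1,-2,-50],[0,0,0],44]
    - [[1,-2,-68],[0,0,0],44]
    - [[1,-2,-76],[0,0,0],44]
    - [[1,-2,-76],[0,0,0],44]

```text
time_s: 10.37
ee_pos: [0.5122, 0.0259, 0.0509]
eef_rot: [-3.14, 0.0, 1.335]
force: [-0.3, 0.8, -0.3]
grip_width: 0.0439
```

```bash
python3 - <<'E'
from h import *
from station import ctrl
np.set_printoptions(precision=4,suppress=True)
s=grab("side","l")
o=ctrl.get_obs();print(o["ee_pos"],o["eef_rot"],o["grip_width"],o["force"])
crop(s,190,130,160,130,5,"cs12")
E
```

```text
[0.5128 0.0259 0.0521] [ 3.1412 -0.0001  1.3351] 0.04413567070075634 [-0.202  -0.9032 -0.4031]
```

View pics/cs12.png

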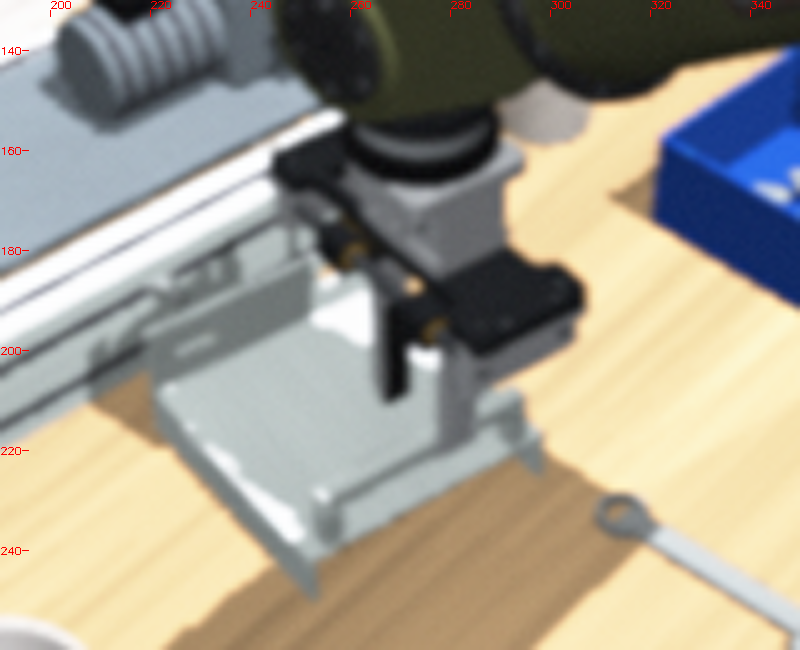

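Emit:
jog_arm:
  moves:
    - [[0,0,0],[0,0,0],4]
    - [[0,0,0],[0,0,0],4]
    - [[0,0,0],[0,0,0],4]
    - [[0,0,0],[0,0,0],4]
    - [[0,0,0],[0,0,0],4]
  squeeze: 5

```text
time_s: 10.83
ee_pos: [0.5126, 0.0258, 0.0517]
eef_rot: [3.141, -0.0, 1.335]
force: [-0.1, -1.1, 0.3]
grip_width: 0.0142
```

Emit:
jog_arm:
  moves:
    - [[0,0,0],[0,0,0],4]
    - [[0,0,0],[0,0,0],4]

```text
time_s: 11.0
ee_pos: [0.5124, 0.0258, 0.0513]
eef_rot: [3.142, -0.0, 1.335]
force: [0.1, 0.5, -0.2]
grip_width: 0.0045
```

```bash
python3 - <<'E'
from h import *
from station import ctrl
np.set_printoptions(precision=4,suppress=True)
s=grab("side","m")
o=ctrl.get_obs();print(o["ee_pos"],o["eef_rot"],o["grip_width"],o["force"])
crop(s,190,130,160,130,5,"cs13")
E
```

```text
[0.5123 0.0257 0.0513] [-3.1416  0.      1.3351] 0.00424577068979078 [-1.0918  0.0117 -1.1039]
```

View pics/cs13.png

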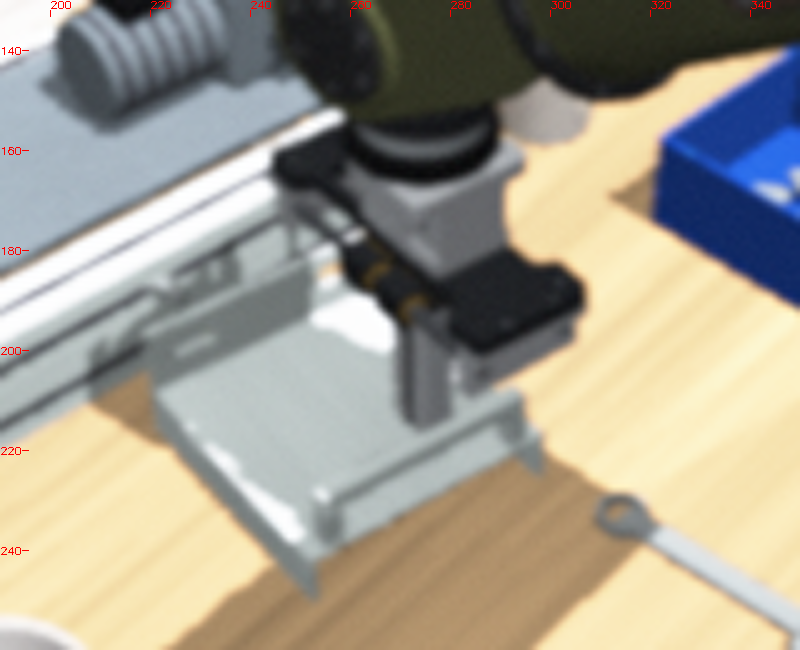

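Emit:
jog_arm:
  moves:
    - [[0,0,-3],[0,0,0],4]
    - [[0,0,-5],[0,0,0],4]
    - [[0,0,-5],[0,0,0],4]

```text
time_s: 11.3
ee_pos: [0.512, 0.0257, 0.0457]
eef_rot: [-3.141, 0.0, 1.335]
force: [-0.5, -0.1, 0.4]
grip_width: 0.0043
```

Emit:
jog_arm:
  moves:
    - [[0,0,-2],[0,0,0],4]
    - [[0,0,-4],[0,0,0],4]
    - [[0,0,-4],[0,0,0],4]

```text
time_s: 11.55
ee_pos: [0.5121, 0.0258, 0.0418]
eef_rot: [-3.141, 0.0, 1.335]
force: [-0.7, 0.0, 0.2]
grip_width: 0.0037
```

Emit:
jog_arm:
  moves:
    - [[0,0,-2],[0,0,0],4]
    - [[0,0,-3],[0,0,0],4]
    - [[0,0,-3],[0,0,0],4]

```text
time_s: 11.8
ee_pos: [0.5122, 0.0257, 0.039]
eef_rot: [-3.141, 0.0, 1.335]
force: [0.3, 0.5, 0.4]
grip_width: 0.0038
```

Emit:
jog_arm:
  moves:
    - [[0,0,-2],[0,0,0],4]
    - [[0,0,-4],[0,0,0],4]
    - [[0,0,-4],[0,0,0],4]

```text
time_s: 12.05
ee_pos: [0.5125, 0.0257, 0.036]
eef_rot: [3.141, -0.0, 1.335]
force: [-4.9, 0.4, 9.7]
grip_width: 0.0039
```

```bash
python3 - <<'E'
from h import *
from station import ctrl
np.set_printoptions(precision=4,suppress=True)
s=grab("side","n");t=grab("top","n")
o=ctrl.get_obs();print(o["ee_pos"],o["eef_rot"],o["grip_width"],o["force"],o["qpos"])
crop(s,230,170,90,80,8,"cs14");crop(t,240,110,140,120,5,"ct14")
E
```

```text
[0.5125 0.0257 0.036 ] [ 3.141  -0.0001  1.3352] 0.003999522322901847 [-4.6957  0.3986 11.3217] [-0.0212  0.3755  1.76   -0.      1.0055  0.2144]
```

View pics/cs14.png

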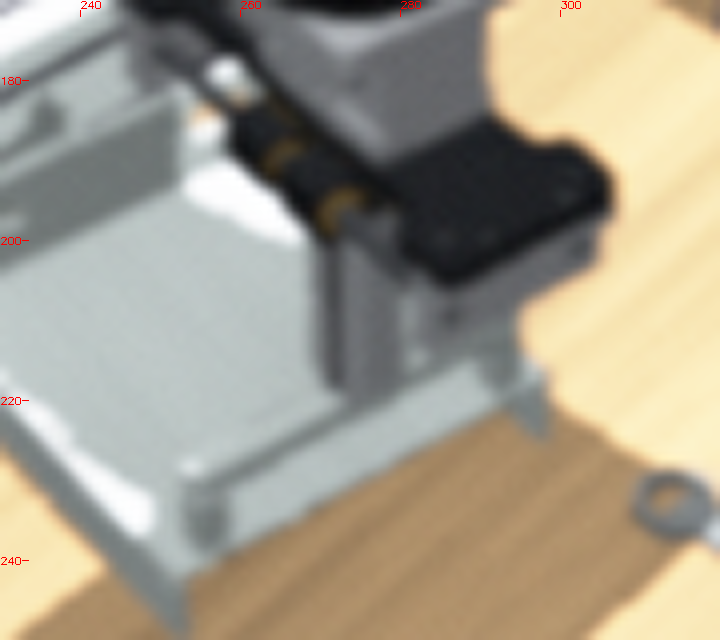

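View pics/ct14.png

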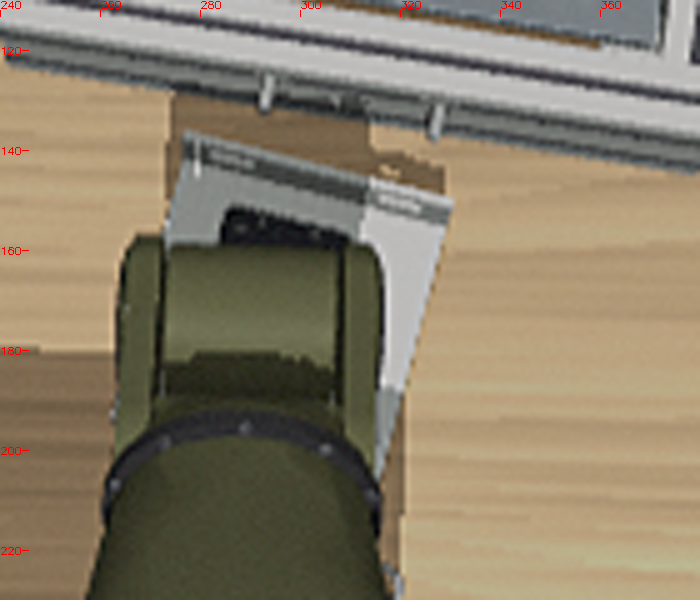

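Emit:
jog_arm:
  moves:
    - [[0,0,10],[0,0,0],20]
    - [[0,0,22],[0,0,0],40]
    - [[0,0,22],[0,0,0],50]
    - [[0,0,22],[0,0,0],50]
    - [[0,0,22],[0,0,0],50]

```text
time_s: 12.57
ee_pos: [0.5121, 0.0258, 0.0568]
eef_rot: [-3.141, 0.0, 1.335]
force: [0.8, -1.2, -0.1]
grip_width: 0.0336
```

Emit:
jog_arm:
  moves:
    - [[0,0,-8],[0,0,0],50]
    - [[0,0,-16],[0,0,0],50]
    - [[0,0,-22],[0,0,0],50]
    - [[0,0,-26],[0,0,0],50]
    - [[0,0,-26],[0,0,0],50]

```text
time_s: 12.98
ee_pos: [0.5116, 0.0258, 0.0298]
eef_rot: [-3.139, 0.0, 1.335]
force: [0.4, -0.2, 0.0]
grip_width: 0.0496
```

Emit:
jog_arm:
  moves:
    - [[0,0,-5],[0,0,0],50]
    - [[0,0,-9],[0,0,0],50]
    - [[0,0,-13],[0,0,0],50]
    - [[0,0,-16],[0,0,0],50]
    - [[0,0,-16],[0,0,0],50]

```text
time_s: 13.4
ee_pos: [0.512, 0.0257, 0.0146]
eef_rot: [-3.141, 0.0, 1.335]
force: [-0.1, 0.1, -1.2]
grip_width: 0.0501
```

```bash
python3 - <<'E'
from h import *
from station import ctrl
np.set_printoptions(precision=4,suppress=True)
s=grab("side","o")
o=ctrl.get_obs();print(o["ee_pos"],o["grip_width"],o["force"])
crop(s,230,170,90,80,8,"cs15")
E
```

```text
[0.5122 0.0257 0.0149] 0.05005001126751796 [0.9745 0.0736 0.6777]
```

View pics/cs15.png

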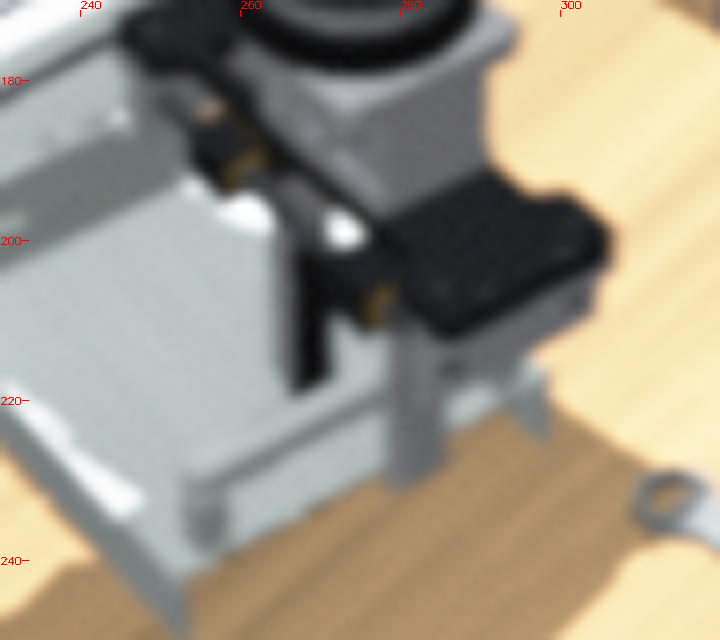

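Emit:
jog_arm:
  moves:
    - [[0,0,-2],[0,0,0],4]
    - [[0,0,-2],[0,0,0],4]
    - [[0,0,-2],[0,0,0],4]
    - [[0,0,-2],[0,0,0],4]
    - [[0,0,-2],[0,0,0],4]
  squeeze: 12

```text
time_s: 13.87
ee_pos: [0.5124, 0.0258, 0.0134]
eef_rot: [3.141, -0.0, 1.335]
force: [-0.2, 0.3, -0.4]
grip_width: 0.02
```

Emit:
jog_arm:
  moves:
    - [[0,0,0],[0,0,0],4]
    - [[0,0,0],[0,0,0],4]
    - [[0,0,0],[0,0,0],4]
    - [[0,0,0],[0,0,0],4]
  squeeze: 30

```text
time_s: 14.2
ee_pos: [0.5126, 0.0257, 0.0134]
eef_rot: [3.141, -0.0, 1.335]
force: [2.7, -0.7, 0.9]
grip_width: 0.0122
```

```bash
python3 - <<'E'
from h import *
from station import ctrl
np.set_printoptions(precision=4,suppress=True)
s=grab("side","p");t=grab("top","p")
o=ctrl.get_obs();print(o["ee_pos"],o["eef_rot"],o["grip_width"],o["force"],o["moment"])
crop(s,200,160,120,90,6,"cs16");crop(t,240,100,140,120,5,"ct16")
E
```

```text
[0.5126 0.0257 0.0134] [ 3.1409 -0.0001  1.3351] 0.011907421177589583 [ 3.9276 -1.1161  0.6025] [-0.1372 -0.5297 -0.0001]
```

View pics/cs16.png

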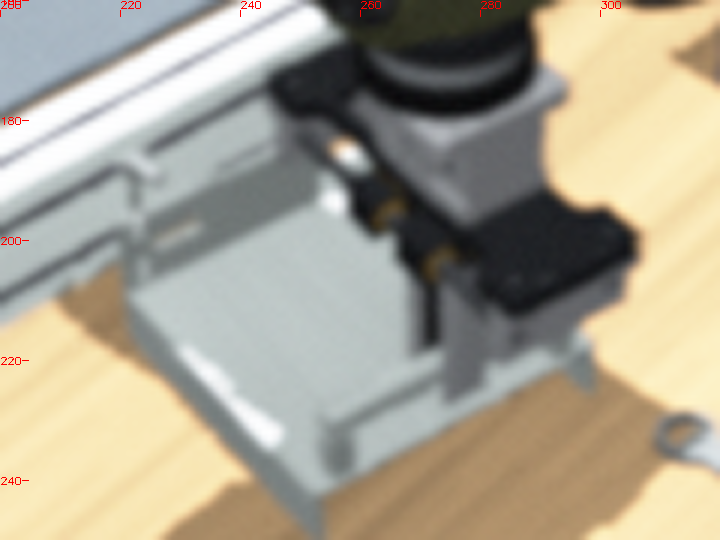

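View pics/ct16.png

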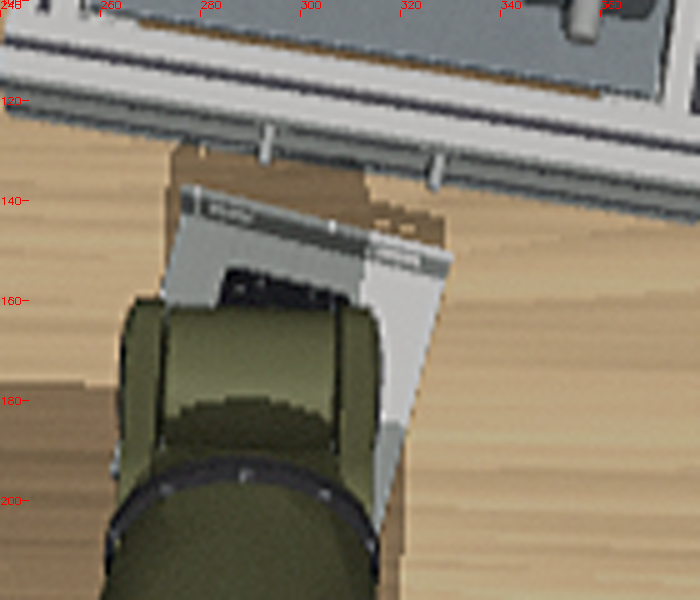

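```bash
cat >> h.py <<'E'
def edge(c,p,q,half=4,sign=0,n=80,lo=.05,hi=.95):
    """refine a straight edge between pixel points p,q; returns fitted line pts"""
    g=cv2.GaussianBlur(cv2.cvtColor(c["frame"],cv2.COLOR_RGB2GRAY).astype(np.float32),(0,0),.8)
    p=np.array(p,float);q=np.array(q,float);d=(q-p)/np.linalg.norm(q-p);nn=np.array([-d[1],d[0]])
    o=np.arange(-half,half+.01,.25);pts=[]
    for k in np.linspace(lo,hi,n):
        b=p+(q-p)*k; S=b+o[:,None]*nn
        v=cv2.remap(g,S[:,0].astype(np.float32)[None],S[:,1].astype(np.float32)[None],cv2.INTER_LINEAR)[0]
        dv=np.gradient(v); s=abs(dv) if sign==0 else sign*dv
        i=s.argmax(); 
        if s[i]>2: pts.append(S[i])
    vx,vy,x0,y0=cv2.fitLine(np.array(pts,np.float32),cv2.DIST_HUBER,0,.01,.01).ravel()
    L=np.array([x0,y0]);D=np.array([vx,vy])
    r=np.abs((np.array(pts)-L)@np.array([-vy,vx]))
    return L+D*((p-L)@D),L+D*((q-L)@D),np.median(r),len(pts)
E
python3 - <<'E'
from h import *
np.set_printoptions(precision=4,suppress=True)
t=load("top","p")
T=lambda x,y:(240+x/5-.4,100+y/5-.4)
def rep(n,p,q,z,**k):
    a,b,r,m=edge(t,p,q,**k);A,B=onz(t,*a,z),onz(t,*b,z);d=A-B
    print(n,A,B,"yaw",np.arctan2(-d[0],d[1]),"res",r,m)
rep("flange top back",T(186,187),T(450,256),.078,half=2)
rep("rail top front",(242,115.5),(380,138),.08,half=3)
rep("rail bottom",(240,121),(378,143),.0,half=3)
s=load("side","p")
for sg in(1,-1):
  rep("rail top f",(242,115.5),(380,138),.08,half=3,sign=sg)
  rep("flange",T(186,187),T(450,256),.078,half=3,sign=sg)
E
```

```text
flange top back [0.6738 0.0646 0.078 ] [ 0.6469 -0.0883  0.078 ] yaw -0.1740392483049701 res 0.7087370700866794 80
rail top front [0.7429 0.1653 0.08  ] [ 0.6866 -0.2309  0.08  ] yaw -0.14109666577179672 res 0.18813045362592673 80
rail bottom [0.7486 0.179  0.    ] [ 0.6888 -0.2388  0.    ] yaw -0.14229496959815227 res 0.3343980803767755 79
rail top f [0.735  0.1662 0.08  ] [ 0.6788 -0.2297  0.08  ] yaw -0.14101878277204244 res 0.2037684289248124 74
flange [0.6835 0.0629 0.078 ] [ 0.6472 -0.0886  0.078 ] yaw -0.23501117420890622 res 0.18978954340811294 80
rail top f [0.7429 0.1653 0.08  ] [ 0.6866 -0.2309  0.08  ] yaw -0.14109666577179672 res 0.18813045362592673 80
flange [0.6783 0.0641 0.078 ] [ 0.6384 -0.0864  0.078 ] yaw -0.25951205207817946 res 0.3251626551028714 78
```

Emit:
jog_arm:
  moves:
    - [[2,-4,0],[0,0,0.2],4]
    - [[4,-9,0],[0,0,0.45],4]
    - [[7,-14,0],[0,0,0.7],4]
    - [[10,-19,0],[0,0,0.9],4]
    - [[13,-23,0],[0,0,1.07],4]
  squeeze: 60

```text
time_s: 14.72
ee_pos: [0.5246, 0.0032, 0.0134]
eef_rot: [-3.14, -0.001, 1.43]
force: [-6.0, 4.0, 6.5]
grip_width: 0.0112
```

Emit:
jog_arm:
  moves:
    - [[2,-3,0],[0,0,0],4]
    - [[4,-6,0],[0,0,0],4]
    - [[5,-8,0],[0,0,0],4]
    - [[5,-8,0],[0,0,0],4]

```text
time_s: 15.05
ee_pos: [0.5301, -0.005, 0.0134]
eef_rot: [-3.141, -0.0, 1.429]
force: [-1.4, 3.0, 3.8]
grip_width: 0.0114
```

```bash
python3 - <<'E'
from h import *
from station import ctrl
np.set_printoptions(precision=4,suppress=True)
s=grab("side","q");t=grab("top","q")
o=ctrl.get_obs();print(o["ee_pos"],o["eef_rot"],o["grip_width"],o["force"],o["moment"])
crop(s,200,150,120,90,6,"cs17");crop(t,250,100,120,100,6,"ct17")
E
```

```text
[ 0.5301 -0.005   0.0134] [-3.1411 -0.0001  1.429 ] 0.011095459773135528 [-2.0164  1.7331  4.9519] [0.3498 0.3371 0.383 ]
```

View pics/cs17.png

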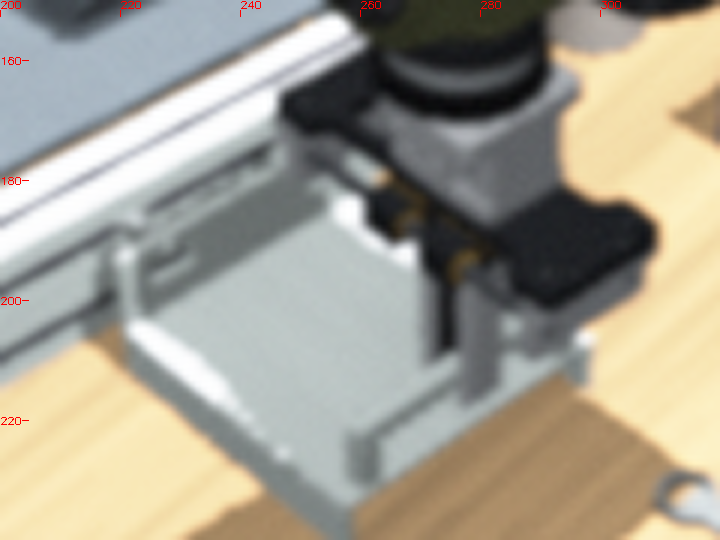

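View pics/ct17.png

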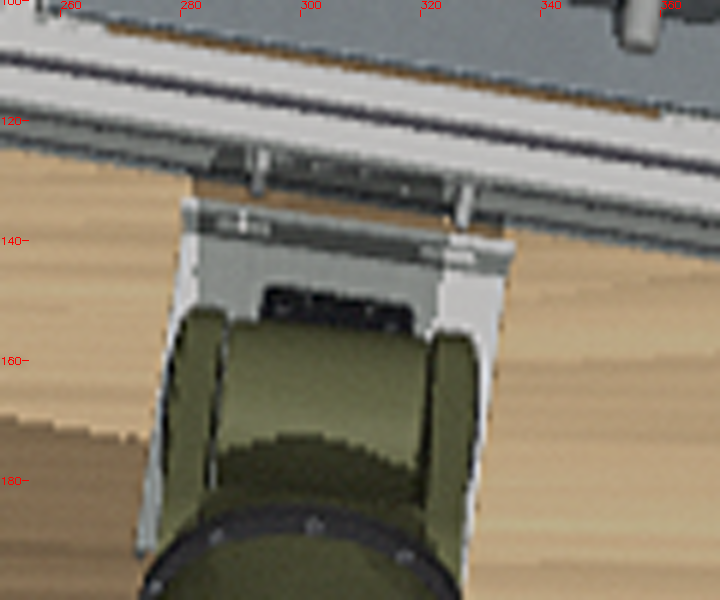

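```bash
python3 - <<'E'
from h import *
np.set_printoptions(precision=4,suppress=True)
t=load("top","q")
T=lambda x,y:(250+x/6-.42,100+y/6-.42)
def rep(n,p,q,z,**k):
    a,b,r,m=edge(t,p,q,**k);A,B=onz(t,*a,z),onz(t,*b,z);d=A-B
    print(n,A,B,"mid",(A+B)/2,"yaw",np.arctan2(-d[0],d[1]),"res",r,m,np.linalg.norm(d))
for sg in(1,-1):rep("flange",T(182,199),T(514,243),.078,half=2,sign=sg)
rep("rail top f",(252,117),(380,138),.08,half=3,sign=-1)
print("studs",onz(t,*T(258,192),.06),onz(t,*T(465,227),.06))
print("slots",onz(t,*T(242,222),.06),onz(t,*T(450,255),.06))
E
```

```text
flange [0.6965 0.0546 0.078 ] [ 0.6779 -0.1038  0.078 ] mid [ 0.6872 -0.0246  0.078 ] yaw -0.11641997261928412 res 0.4061954926275406 80 0.15950544016458812
flange [0.6897 0.0553 0.078 ] [ 0.6701 -0.1028  0.078 ] mid [ 0.6799 -0.0237  0.078 ] yaw -0.12326759326821587 res 0.21320049750118258 72 0.15937254263240327
rail top f [0.7388 0.1364 0.08  ] [ 0.6869 -0.231   0.08  ] mid [ 0.7129 -0.0473  0.08  ] yaw -0.14025775082573066 res 0.2105850097973918 80 0.3709778101439415
studs [0.7035 0.0186 0.06  ] [ 0.6882 -0.0816  0.06  ]
slots [0.6883 0.026  0.06  ] [ 0.674  -0.0745  0.06  ]
```

Emit:
jog_arm:
  moves:
    - [[1,-1.5,0],[0,0,-0.1],4]
    - [[2.5,-3,0],[0,0,-0.2],4]
    - [[4,-3.2,0],[0,0,-0.2],4]
    - [[6,-3.5,0],[0,0,-0.2],4]
    - [[8,-3.8,0],[0,0,-0.2],4]

```text
time_s: 15.57
ee_pos: [0.5375, -0.0087, 0.0134]
eef_rot: [-3.139, 0.0, 1.411]
force: [-8.7, 2.9, 9.4]
grip_width: 0.0114
```

Emit:
jog_arm:
  moves:
    - [[2,-0.3,0],[0,0,0],4]
    - [[4,-0.6,0],[0,0,0],4]
    - [[6,-0.9,0],[0,0,0],4]
    - [[6,-0.9,0],[0,0,0],4]

```text
time_s: 15.9
ee_pos: [0.5438, -0.0098, 0.0134]
eef_rot: [-3.14, 0.0, 1.411]
force: [-6.0, 1.4, 7.5]
grip_width: 0.0113
```

```bash
python3 - <<'E'
from h import *
from station import ctrl
np.set_printoptions(precision=4,suppress=True)
s=grab("side","r");t=grab("top","r")
o=ctrl.get_obs();print(o["ee_pos"],o["eef_rot"],o["grip_width"],o["force"],o["moment"])
crop(s,200,150,120,90,6,"cs18");crop(t,250,100,120,100,6,"ct18")
E
```

```text
[ 0.5438 -0.0098  0.0134] [-3.1404  0.0001  1.411 ] 0.011245149176585305 [-5.9562  1.4932  7.4245] [0.2528 0.8537 0.0942]
```

View pics/cs18.png

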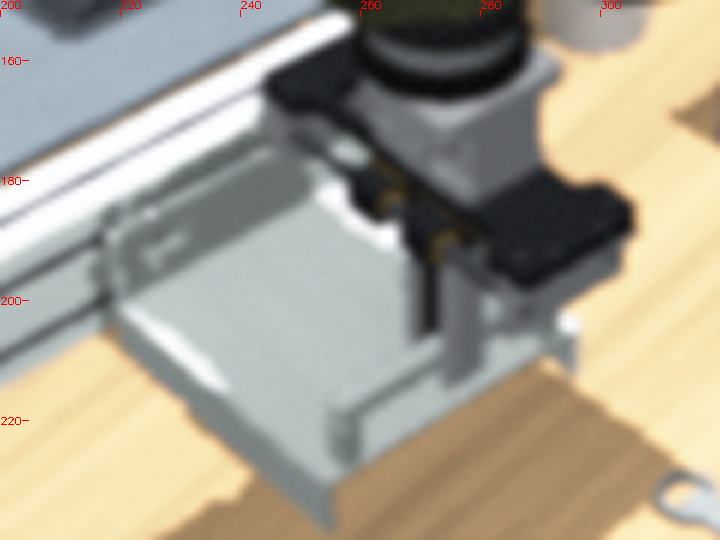

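View pics/ct18.png

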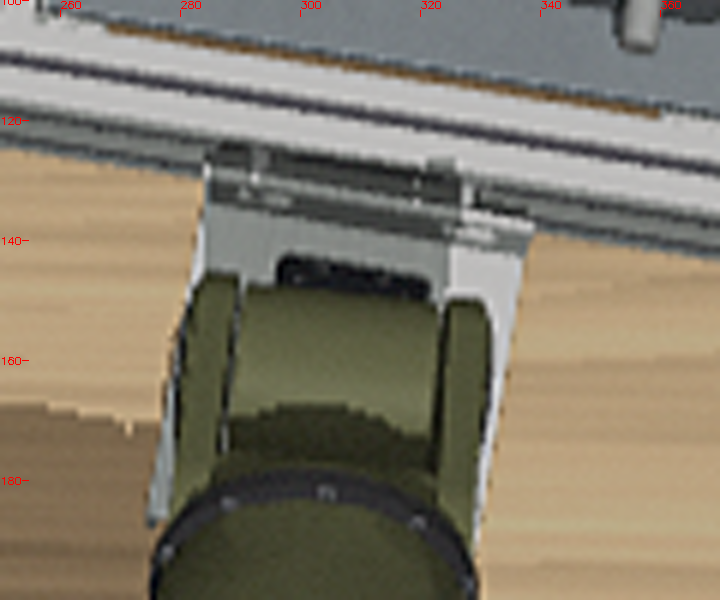

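Emit:
jog_arm:
  moves:
    - [[2,-0.3,1],[0,0,0],4]
    - [[4,-0.6,1],[0,0,0],4]
    - [[6,-0.9,1],[0,0,0],4]
    - [[8,-1.2,1],[0,0,0],4]
    - [[10,-1.4,1],[0,0,0],4]

```text
time_s: 16.42
ee_pos: [0.5543, -0.0114, 0.0139]
eef_rot: [-3.141, 0.0, 1.411]
force: [-1.7, 0.9, -2.5]
grip_width: 0.0113
```

```bash
python3 - <<'E'
from h import *
from station import ctrl
np.set_printoptions(precision=4,suppress=True)
s=grab("side","s");t=grab("top","s")
o=ctrl.get_obs();print(o["ee_pos"],o["eef_rot"],o["grip_width"],o["force"],o["moment"])
crop(s,200,140,100,75,7,"cs19");crop(t,250,100,120,60,6,"ct19")
T=lambda x,y:(250+x/6-.42,100+y/6-.42)
E
```

```text
[ 0.5547 -0.0114  0.0141] [3.1413 0.     1.411 ] 0.011189717402063514 [ 1.7763 -0.1795 -3.7203] [-0.0208 -0.1745 -0.0026]
```

View pics/cs19.png

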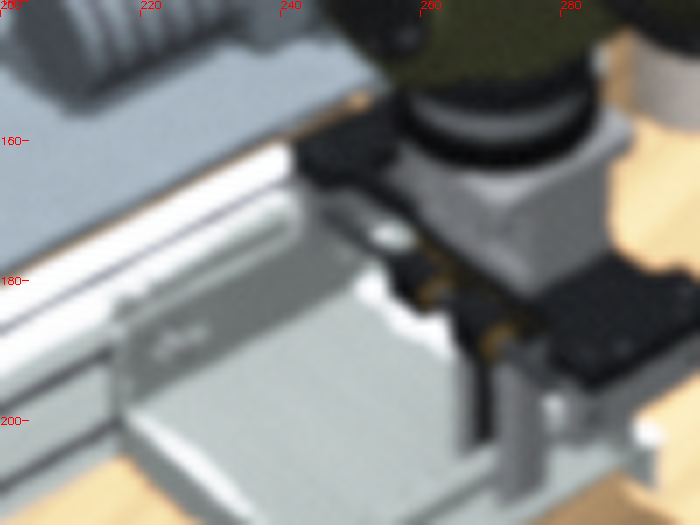

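View pics/ct19.png

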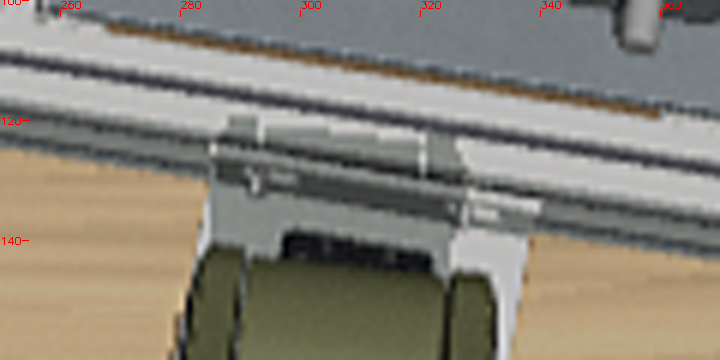

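```bash
python3 - <<'E'
from h import *
np.set_printoptions(precision=4,suppress=True)
t=load("top","s")
T=lambda x,y:(250+x/6-.42,100+y/6-.42)
def rep(n,p,q,z,**k):
    a,b,r,m=edge(t,p,q,**k);A,B=onz(t,*a,z),onz(t,*b,z);d=A-B
    print(n,A,B,"mid",(A+B)/2,"yaw",np.arctan2(-d[0],d[1]),"res",r,m,np.linalg.norm(d))
for sg in(1,-1):rep("flange",T(212,149),T(541,204),.078,half=2,sign=sg)
f=np.array([.141,.99])
for p in[(252,185),(467,212)]:print("stud",onz(t,*T(*p),.06))
print("slots",[onz(t,*T(*p),.06) for p in[(242,178),(300,185),(498,216)]])
s=load("side","s")
crop(s,210,170,50,35,16,"cs20");crop(t,280,115,65,30,12,"ct20")
E
```

```text
flange [0.7219 0.0407 0.078 ] [ 0.6963 -0.1164  0.078 ] mid [ 0.7091 -0.0378  0.078 ] yaw -0.16144145014094152 res 0.1959150254821787 80 0.15922891532375674
flange [0.7153 0.0417 0.078 ] [ 0.6907 -0.1155  0.078 ] mid [ 0.703  -0.0369  0.078 ] yaw -0.15513800189216798 res 0.2692262380750778 73 0.1591191940278241
stud [0.7069 0.0216 0.06  ]
stud [ 0.6957 -0.0825  0.06  ]
slots [array([0.7103, 0.0265, 0.06  ]), array([ 0.7074, -0.0017,  0.06  ]), array([ 0.694 , -0.0974,  0.06  ])]
```

View pics/ct20.png

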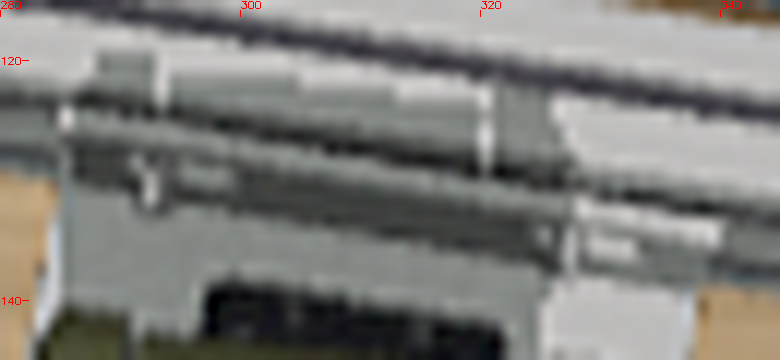

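View pics/cs20.png

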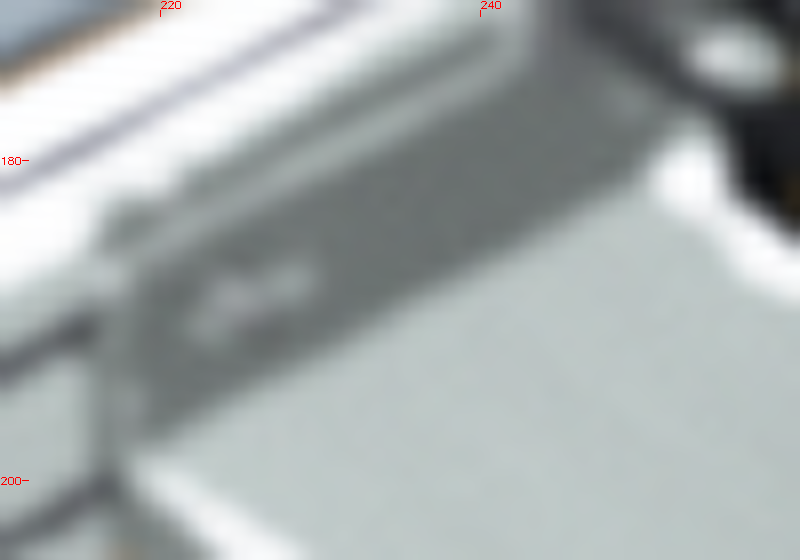

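Emit:
jog_arm:
  moves:
    - [[0.3,1,0],[0,0,0.1],4]
    - [[0.5,2.5,0],[0,0,0.2],4]
    - [[1.5,2.4,0],[0,0,0.2],4]
    - [[2.5,2.2,0],[0,0,0.2],4]
    - [[2.5,2.2,0],[0,0,0.2],4]

```text
time_s: 16.93
ee_pos: [0.5569, -0.0091, 0.0142]
eef_rot: [-3.141, -0.0, 1.429]
force: [-1.9, -0.4, -2.6]
grip_width: 0.0112
```

Emit:
jog_arm:
  moves:
    - [[1,-0.1,0],[0,0,0],4]
    - [[2,-0.3,0],[0,0,0],4]
    - [[2,-0.3,0],[0,0,0],4]

```text
time_s: 17.18
ee_pos: [0.559, -0.0094, 0.0143]
eef_rot: [3.142, -0.0, 1.429]
force: [-1.6, -0.3, -3.5]
grip_width: 0.0115
```

Emit:
jog_arm:
  moves:
    - [[1,-0.1,0],[0,0,0],4]
    - [[1,-0.1,0],[0,0,0],4]

```text
time_s: 17.35
ee_pos: [0.56, -0.0096, 0.0143]
eef_rot: [3.142, -0.0, 1.429]
force: [-0.9, -0.4, -2.7]
grip_width: 0.0113
```

Emit:
jog_arm:
  moves:
    - [[1,-0.1,0],[0,0,0],4]
    - [[1,-0.1,0],[0,0,0],4]

```text
time_s: 17.52
ee_pos: [0.561, -0.0097, 0.0143]
eef_rot: [3.141, 0.0, 1.429]
force: [-1.5, 0.4, -2.5]
grip_width: 0.0116
```

Emit:
jog_arm:
  moves:
    - [[1,-0.1,0],[0,0,0],4]
    - [[1,-0.1,0],[0,0,0],4]

```text
time_s: 17.68
ee_pos: [0.5617, -0.0098, 0.0141]
eef_rot: [-3.141, 0.0, 1.429]
force: [-3.5, -0.9, -2.5]
grip_width: 0.0115
```

Emit:
jog_arm:
  moves:
    - [[0.8,-0.1,0],[0,0,0],4]
    - [[0.8,-0.1,0],[0,0,0],4]

```text
time_s: 17.85
ee_pos: [0.5617, -0.0099, 0.0138]
eef_rot: [-3.139, 0.0, 1.429]
force: [-7.1, 0.0, -2.1]
grip_width: 0.0114
```

```bash
python3 - <<'E'
from h import *
from station import ctrl
np.set_printoptions(precision=4,suppress=True)
s=grab("side","u");t=grab("top","u")
o=ctrl.get_obs();print(o["ee_pos"],o["eef_rot"],o["grip_width"],o["force"],o["moment"])
crop(s,200,160,70,55,10,"cs21");crop(t,270,105,80,45,9,"ct21")
E
```

```text
[ 0.5617 -0.0099  0.0139] [-3.1393  0.0003  1.4285] 0.011368502700030002 [-8.0328 -1.0735 -3.1569] [-0.1855  1.3361 -0.008 ]
```

View pics/cs21.png

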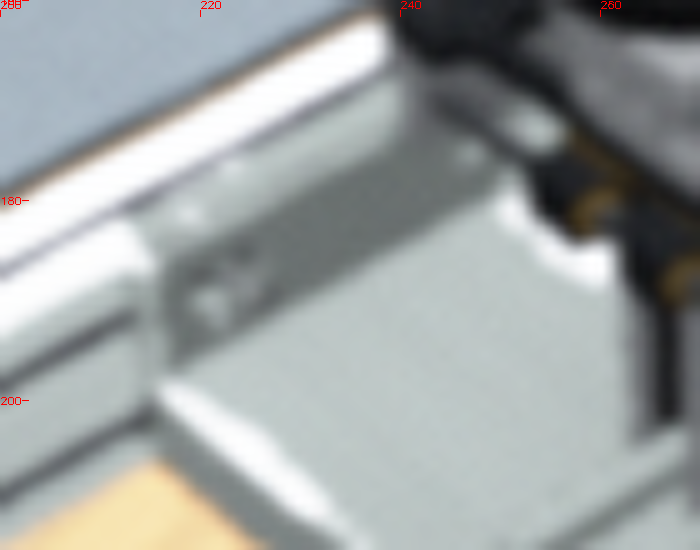

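View pics/ct21.png

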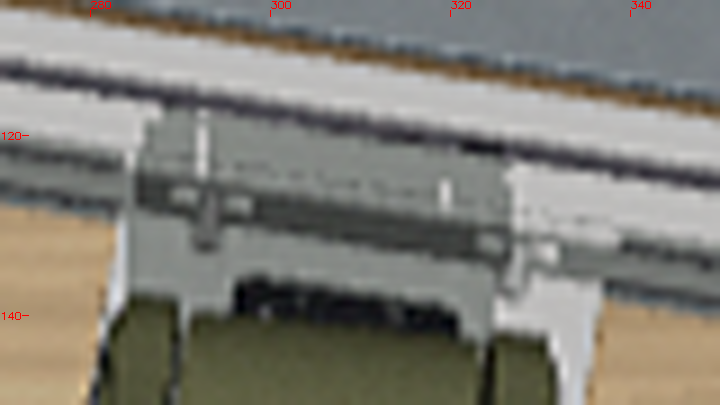

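Emit:
jog_arm:
  moves:
    - [[0.6,-0.1,0],[0,0,0],4]
    - [[0.6,-0.1,0],[0,0,0],4]
    - [[0.6,-0.1,0],[0,0,0],4]
    - [[0.6,-0.1,0],[0,0,0],4]
    - [[0.6,-0.1,0],[0,0,0],4]

```text
time_s: 18.37
ee_pos: [0.5617, -0.01, 0.0136]
eef_rot: [-3.138, 0.0, 1.429]
force: [-11.4, 0.8, -1.2]
grip_width: 0.0115
```

Emit:
jog_arm:
  moves:
    - [[0,0,0],[0,0,0],4]
    - [[0,0,0],[0,0,0],4]
    - [[0,0,0],[0,0,0],4]
    - [[0,0,0],[0,0,0],4]
    - [[0,0,0],[0,0,0],4]

```text
time_s: 18.78
ee_pos: [0.5617, -0.01, 0.0136]
eef_rot: [-3.138, 0.0, 1.429]
force: [-10.9, -1.2, -1.7]
grip_width: 0.0113
```

Emit:
jog_arm:
  moves:
    - [[0,0,0],[0,0,0],4]
    - [[0,0,0],[0,0,0],4]
    - [[0,0,0],[0,0,0],4]
    - [[0,0,0],[0,0,0],4]
    - [[0,0,0],[0,0,0],4]

```text
time_s: 19.2
ee_pos: [0.5617, -0.01, 0.0137]
eef_rot: [-3.138, 0.0, 1.429]
force: [-11.4, -0.8, -1.0]
grip_width: 0.0111
```

Emit:
jog_arm:
  moves:
    - [[0,0,0],[0,0,0],4]
    - [[0,0,0],[0,0,0],4]
    - [[0,0,0],[0,0,0],4]
    - [[0,0,0],[0,0,0],4]
    - [[0,0,0],[0,0,0],4]

```text
time_s: 19.62
ee_pos: [0.5617, -0.01, 0.0136]
eef_rot: [-3.138, 0.0, 1.429]
force: [-11.5, -0.2, -1.6]
grip_width: 0.0112
```

Emit:
jog_arm:
  moves:
    - [[0,0,0],[0,0,0],4]
    - [[0,0,0],[0,0,0],4]
    - [[0,0,0],[0,0,0],4]
    - [[0,0,0],[0,0,0],4]
    - [[0,0,0],[0,0,0],4]

```text
time_s: 20.03
ee_pos: [0.5617, -0.01, 0.0137]
eef_rot: [-3.138, 0.001, 1.429]
force: [-11.4, -0.6, -0.8]
grip_width: 0.0114
```

Emit:
jog_arm:
  moves:
    - [[0,0,0],[0,0,0],4]
    - [[0,0,0],[0,0,0],4]
    - [[0,0,0],[0,0,0],4]
    - [[0,0,0],[0,0,0],4]
    - [[0,0,0],[0,0,0],4]

```text
time_s: 20.45
ee_pos: [0.5617, -0.01, 0.0136]
eef_rot: [-3.138, 0.001, 1.429]
force: [-10.5, -0.7, -1.5]
grip_width: 0.011
```

Emit:
jog_arm:
  moves:
    - [[0,0,0],[0,0,0],4]
    - [[0,0,0],[0,0,0],4]
    - [[0,0,0],[0,0,0],4]
    - [[0,0,0],[0,0,0],4]
    - [[0,0,0],[0,0,0],4]

```text
time_s: 20.87
ee_pos: [0.5617, -0.01, 0.0136]
eef_rot: [-3.138, 0.001, 1.429]
force: [-11.6, -0.9, -0.8]
grip_width: 0.0116
```

Emit:
jog_arm:
  moves:
    - [[0,0,0],[0,0,0],4]
    - [[0,0,0],[0,0,0],4]
    - [[0,0,0],[0,0,0],4]
    - [[0,0,0],[0,0,0],4]
    - [[0,0,0],[0,0,0],4]

```text
time_s: 21.28
ee_pos: [0.5617, -0.01, 0.0136]
eef_rot: [-3.138, 0.0, 1.429]
force: [-11.4, 0.0, -0.5]
grip_width: 0.0114
```

Emit:
jog_arm:
  moves:
    - [[0,0,0],[0,0,0],4]
    - [[0,0,0],[0,0,0],4]
    - [[0,0,0],[0,0,0],4]
    - [[0,0,0],[0,0,0],4]
    - [[0,0,0],[0,0,0],4]

```text
time_s: 21.7
ee_pos: [0.5617, -0.01, 0.0137]
eef_rot: [-3.138, 0.0, 1.429]
force: [-11.5, -1.6, -1.1]
grip_width: 0.0114
```

Emit:
jog_arm:
  moves:
    - [[0,0,0],[0,0,0],4]
    - [[0,0,0],[0,0,0],4]
    - [[0,0,0],[0,0,0],4]
    - [[0,0,0],[0,0,0],4]
    - [[0,0,0],[0,0,0],4]

```text
time_s: 22.12
ee_pos: [0.5617, -0.01, 0.0137]
eef_rot: [-3.138, 0.0, 1.429]
force: [-11.6, -0.1, -1.5]
grip_width: 0.0115
```

```bash
python3 - <<'E'
from h import *
from station import ctrl
np.set_printoptions(precision=4,suppress=True)
s=grab("side","v");t=grab("top","v")
o=ctrl.get_obs();print(o["time_s"],o["ee_pos"],o["eef_rot"],o["grip_width"],o["force"],o["moment"])
crop(t,270,105,80,45,9,"ct22")
def rep(n,p,q,z,**k):
    a,b,r,m=edge(t,p,q,**k);A,B=onz(t,*a,z),onz(t,*b,z);d=A-B
    print(n,"mid",(A+B)/2,"yaw",np.arctan2(-d[0],d[1]),"res",r,m,np.linalg.norm(d))
for sg in (1,-1): rep("flange front lower",(288,124),(322,129.5),.078,half=3,sign=sg)
E
```

```text
22.2167 [ 0.5617 -0.01    0.0136] [-3.1378  0.0005  1.4287] 0.011519033849252548 [-11.2312  -0.7869  -1.2744] [-0.168   1.9621 -0.0118]
flange front lower mid [ 0.7041 -0.0153  0.078 ] yaw -0.14461800001080286 res 9.452406185599368e-06 33 0.09867618975845258
flange front lower mid [ 0.7133 -0.0165  0.078 ] yaw -0.1623406393860835 res 0.221057336322722 80 0.09878120261823102
```

View pics/v_top.png

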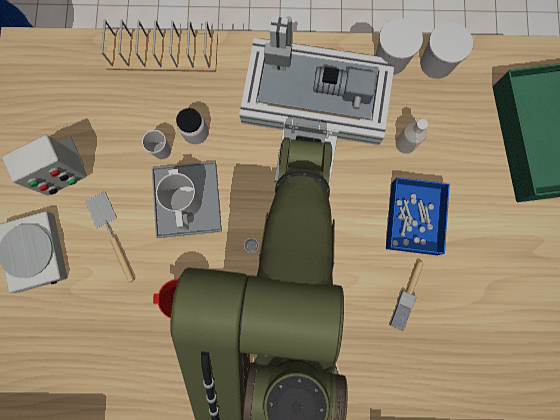

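View pics/v_side.png

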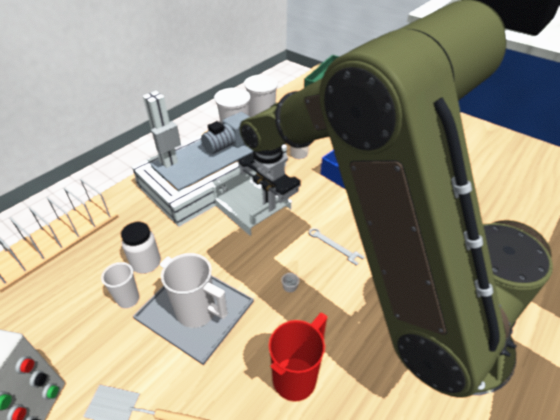

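View pics/ct22.png

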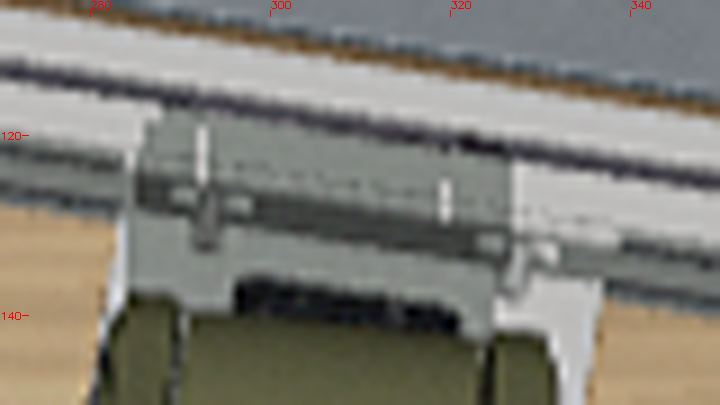

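```bash
python3 -c "
from station import ctrl
print(ctrl.hand_in())
o=ctrl.get_obs();print(o['time_s'],o['force'],o['ee_pos'])"
```

```text
the job is handed in; nothing more can be done
None
the job is handed in; nothing more can be done
```

The job is done and handed in at about 22 s. The jug is standing upright in the drip tray and released. The stand is pressed against the rail with both studs through its slots.

- **Jug:** I lifted it by the handle, kept it upright, set it down near the middle of the tray and let go. It was still upright there in the last pictures.
- **Stand:** I pinched the front bar, turned the stand about 5° and slid it onto the studs. The last top view shows no gap between flange and rail, and the studs near the middle of the slots. The turning moment about z was close to zero, which suggests the flange bears evenly. My last attempt to fit the stand's angle from the picture was poor, so I went by the view and the moment instead.
- **Pressing force:** the wrist read a steady 10.5 to 11.6 N for about 3.8 s, and I handed in still holding it. The force on the rail itself is probably 1 to 2 N less because of bench friction.
- **Reading that disagreed:** the reported tool height was about 34 mm lower than the fingertips looked in the side camera. Three things showed the fingertips were really higher:
  - My first close on the bar met nothing.
  - The fingers touched the bar's top at a reported height of 36 mm, not 71 mm.
  - The open fingers then went below platform height without contact.

  I corrected for this on the bar. Because of it, I had gripped the jug handle slightly lower by reported height.
- **Bar contact:** while checking that, the closed fingers pressed on the bar's top with about 11 N. In the picture the stand showed no visible movement.
- **Other objects:** nothing else was touched that I could see. The wrench, cup, crate, beaker, jar and bottle look unmoved, though the arm partly hid a few of them in the last pictures.

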